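# Ratchet the stack-clamp nut tight

## Robot

A 6-joint arm with a two-finger parallel gripper is mounted at the origin on the work surface. World frame = base frame: x ahead of the robot, y to its left, z up, the work surface at z = 0. Lengths are in m, angles in rad, forces in N, time in s.
With the tool pointing down it reaches from about 0.375 to 0.9 m from the base axis. Payload 3.1 kg.
Tool frame: the origin (TCP) lies at the very end of the fingers, on their centre line; the grasp point (between the pads) lies 19 mm behind it; z points along the fingers, y is the direction in which the jaws open and shut (so a half turn about z gives the same grasp; the last joint's range is limited). The gripper opens to 87 mm and grips with 3 to 60 N. Pads are 19 mm wide; open, the fingers measure 117 mm over their backs; the gripper's body (75 mm by 190 mm) begins 51 mm behind the grasp point.
Start: joints at [-0.178, 0.527, 1.433, -0, 1.181, -0.178], TCP at [0.625, 0, 0.223] pointing down, gripper open.
Joint ranges: [-3.08, 3.08], [-0.75, 2.2], [0.22, 2.44], [-1.43, 4.57], [0, 2.65], [-2.85, 2.85]. Speed limits (rad/s): [2.79, 2.79, 3.14, 3.14, 3.14, 3.14].

## Interface

Orientations are given as a unit quaternion [x, y, z, w].
In Python, from rig import robot, optics gives the robot as it stands.
- The arm moves only by the shell command python3 -m inch 'ROWS' [FORCE]. ROWS is JSON, a list of rows, each an object of numbers: "ax", "ay", "az": the turn, a rotation vector about the tool's x, y, z in rad; "dx", "dy", "dz": the shift along the tool's x, y, z in mm; "gripper": the opening in per cent of the stroke, from 0 (shut) to 100 (fully open). In form: [{"ax": .., "ay": .., "az": .., "dx": .., "dy": .., "dz": .., "gripper": ..}, ...]. A call has 1 to 8 rows; each row shifts and turns the commanded pose from where the row before left it, along the tool's axes as they then stand; what a row does not reach is not made up. A row lasts 1/10 s, in which the tool goes at most 50 mm and 8.59 degrees, less where a joint would pass 70% of its speed; a pose out of reach is approached as far as the arm can. A call with a gripper value outside its range is refused whole. The fingers move at their own pace and stop on an object; FORCE is the grip in N (left out, the last holds). Time passes only in rows, so rows that do not move let the fingers close. It gives the time, the measured TCP pose, the force and the opening at its end, in the units of the state.
- robot.get_obs(): the state, without advancing time (a new reading comes with each control period).
- optics.camera(name): name is "scene" or "side" or "wrist"; returns a dict with "img" (384x512x3 uint8, red, green, blue), "depth" (384x512 float32, m along the optical axis (not along the pixel's ray), 0 where there is no reading), "camera_matrix" (3x3 intrinsics, pixels), "position" and "attitude" of the camera in the world. Camera axes: x right, y up, looking along -z (the intrinsics and any distortion apply to the point x, -y, -z); pixel columns grow to the right and rows downward; lengths in m; the calibration is good to about 2 mm. A picture is of the moment at which its call begins.
- robot.hand_in(): hands the job in, once; it reports no verdict.
The state is a dict: "time": time; "q": joint angles; "joint_velocities": joint speeds; "joint_torque": joint torques, N m; "position": TCP position; "tool_rot": TCP orientation; "ft_force": force on the tool from outside, world axes, zero at the start; "moment": the same for the moment, N m; "grip_width": finger opening in m.
Only numpy, scipy, OpenCV 4.12 (cv2) and the standard library are available. Lean on these libraries where they do the work, as an engineer would, in place of code of your own. Each camera call takes 0.05 s, during which the arm holds its last target.

## Task

Tighten the brass nut of the stack clamp clockwise with the ring spanner until it comes hard up against its stop; the two orange pillars allow only short swings, so lift the ring off, swing back and drop it on again as often as needed, and do not turn the nut with the fingers. Then take the spanner off and lay it flat back on the black rubber mat, and let go. Leave the wood offcuts, the glue bottle and the brush where they are.

Things in the scene. Friction and masses are not known exactly. Their poses are not given: they have to be found in the camera images.
- clamp: Stack clamp, fixed to the table: grey base 250 x 170 x 14 mm, from 50 mm in front of (-x) to 200 mm behind (+x) the nut's axis. Origin on that axis at table height, z up, -x out of the open front between the orange pillars. Behind: two pine boards under a steel strap, below 60 mm; a green wall (44 mm inner radius, top at 88 mm) rings the nut except at the front.
- pillar_left (a point): Top centre of the orange stop pillar on the clamp's +y side: 14 mm dia., top 105 mm above the table, 48 mm from the nut's axis, 60 deg round from the clamp's -x. With the ring on the nut the handle can swing from 42 deg on this side of -x to 42 deg on the other before it meets a pillar.
- pillar_right (a point): Top centre of the equal orange stop pillar on the clamp's -y side, 60 deg the other way from -x. In front of the pillars nothing stands higher than the base.
- nut_base (a point): Centre of the underside of the brass hexagon nut, 60 mm above the table: 36 mm across flats, 18 mm high (the top 4 mm only 33 mm across flats, a lead-in), on a 52 mm washer. z up; x turns with the nut and is square to one of its flats, so flats face x and every 60 deg from it. A red dot marks its top, towards -x.
- nut (a joint): Turn of the nut in rad; grows when turned clockwise seen from above. Starts somewhere between 0.3 and 1.1; the hard stop (tight) is at 2.6. It turns against a steady friction of about 0.5 N m and stays where it is left; it does not rise or sink. While loaded the ring binds on it: ease back a few degrees, within the play, before lifting.
- spanner_ring (a point): Centre of the underside of the ring of the loose 0.25 kg steel spanner. Hexagon through-ring 37.8 mm across flats inside, about 58 mm outside, 16 mm high, a flat facing the handle. z up; the handle runs along -x to 150 mm from here. Fits the nut every 60 deg with about 5 deg and 0.9 mm of play either way; fully on when its underside rests on the washer, level with the nut's.
- spanner_grip (a point): Grip point in the middle of the spanner's handle (red sleeve), 85 mm from the ring's centre along the handle (-x) and 23 mm above the ring's underside. The handle is 16 mm wide, 18 mm high (14 to 32 mm above the ring's underside); at its end a foot reaches down level with the ring's underside. Same axes as the ring.
- mat: Black rubber mat 240 x 200 x 4 mm, fixed to the table to the left or right of the clamp; origin at the centre of its underside, x along its 240 mm side, z up.
- tray: Fixed blue open tray 200 x 160 x 30 mm on the other side of the clamp; origin under its centre. Holds two offcuts: leave alone.
- offcut_a: Bystander: loose pine offcut 85 x 45 x 18 mm in the tray; origin at the centre of its underside.
- offcut_b: Bystander: loose darker wood offcut 70 x 50 x 20 mm in the tray; origin at the centre of its underside.
- glue: Bystander: standing white bottle, 60 mm dia., 150 mm high, left of the clamp beyond the mat or tray; origin under its centre.
- brush: Bystander: bench brush 180 mm long lying on the table, right of the clamp beyond the mat or tray; origin under its middle.

How it is judged:
By the outcome, as a careful person would: the job done as asked, in the order asked, and still so for the second after the job is handed in, with the robot touching nothing.
It also fails if it takes over 69 s, if anything falls off the work surface, if the arm or the gripper's body presses on something with over 40 N, if the wrist force passes 120 N, or if a joint passes its speed limit or range.

## Working session

There is one attempt and no reset: what is moved stays moved. The work goes in short steps, Python scripts to look and compute and a shell command to move; the robot and the scene stay as the last step left them, time stands still between calls to the robot, and variables do not carry over. Pictures are saved under pics/ and viewed, and the job is handed in when it is done.

```bash
ls -la; mkdir -p pics
cat > h.py <<'E'
import numpy as np, cv2
from rig import robot, optics
from scipy.spatial.transform import Rotation as R
def cam(n):
    c=optics.camera(n); 
    return c
def save(c,name): cv2.imwrite('pics/'+name+'.png',cv2.cvtColor(c['img'],cv2.COLOR_RGB2BGR))
def ray(c,u,v):
    K=np.array(c['camera_matrix']); d=np.linalg.inv(K)@np.array([u,v,1.0]); d=np.array([d[0],-d[1],-d[2]])
    return np.array(c['position']), att(c).apply(d)
def att(c):
    a=np.array(c['attitude']); return R.from_matrix(a) if a.shape==(3,3) else R.from_quat(a)
def plane(c,u,v,z):
    o,d=ray(c,u,v); return o+d*(z-o[2])/d[2]
def dpt(c,u,v):
    o,d=ray(c,u,v); return o+d*c['depth'][int(round(v)),int(round(u))]
def proj(c,p):
    q=att(c).inv().apply(np.array(p)-np.array(c['position'])); K=np.array(c['camera_matrix'])
    w=K@np.array([q[0],-q[1],-q[2]]); return w[:2]/w[2]
def tri(l):
    A=np.zeros((3,3));b=np.zeros(3)
    for o,d in l:
        d=d/np.linalg.norm(d);P=np.eye(3)-np.outer(d,d);A+=P;b+=P@o
    p=np.linalg.solve(A,b); return p,[np.linalg.norm(np.cross(p-o,d/np.linalg.norm(d))) for o,d in l]
E
python3 - <<'E'
from h import *
for n in ['scene','side','wrist']:
    c=cam(n); save(c,n+'0'); print(n,[ (k,np.array(v).tolist()) for k,v in c.items() if k not in('img','depth')])
print(robot.get_obs())
E
```

```text
total 12
drwxr-xr-x  3 agent agent 4096 Dec  7 14:35 .
drwxr-xr-x 23 root  root  4096 Dec  7 14:35 ..
drwxr-xr-x  2 agent agent 4096 Dec  7 14:35 pics
scene [('camera_matrix', [[394.74775309212663, 0.0, 255.4563171779784], [0.0, 394.74775309212663, 194.48547899940925], [0.0, 0.0, 1.0]]), ('position', [1.2266505442678195, -0.14853378379379462, 0.7239574852930484]), ('attitude', [0.2860813576895778, 0.23170801248029527, 0.5744648583026634, 0.7310670149242271])]
side [('camera_matrix', [[356.46033034763695, 0.0, 256.8382451007017], [0.0, 356.46033034763695, 192.90561085658643], [0.0, 0.0, 1.0]]), ('position', [0.6007540585021076, -0.6508519784579483, 0.8153994558176596]), ('attitude', [0.3583425762080698, -0.002176514733141766, -0.03228351373197351, 0.9330292790696858])]
wrist [('camera_matrix', [[274.639725619458, 0.0, 254.46914608690574], [0.0, 274.639725619458, 192.453519733117], [0.0, 0.0, 1.0]]), ('position', [0.6242474764540533, 0.08252834651919906, 0.3851565809482632]), ('attitude', [-0.14979680458542388, 0.0014260812413744441, -0.00021851080502785633, 0.9887157508006623])]
{'time': 0.15, 'q': array([-1.78471372e-01,  5.28257553e-01,  1.43357135e+00, -2.98645147e-06,
        1.18139331e+00, -1.78542430e-01]), 'joint_velocities': array([ 0.00129858, -0.00262875, -0.00225348,  0.00169948,  0.00141948,
       -0.00021463]), 'joint_torque': array([ 9.14956272e-04, -4.40429199e+01, -1.76841742e+01,  6.33679633e-02,
        5.52540855e-02, -1.06930895e-04]), 'position': array([6.24460195e-01, 1.43874221e-04, 2.21805056e-01]), 'tool_rot': array([ 7.07081022e-01,  7.07132070e-01, -4.65814831e-04, -6.68489979e-04]), 'ft_force': array([-0.18309987, -0.33216281,  0.34493657]), 'moment': array([ 0.00518185, -0.04665827, -0.00463281]), 'grip_width': 0.08713617885680315}
```

View pics/scene0.png

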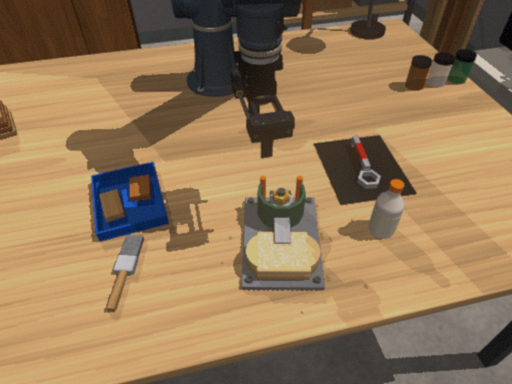

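View pics/side0.png

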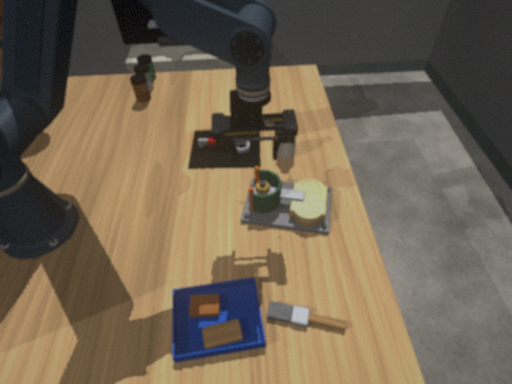

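View pics/wrist0.png

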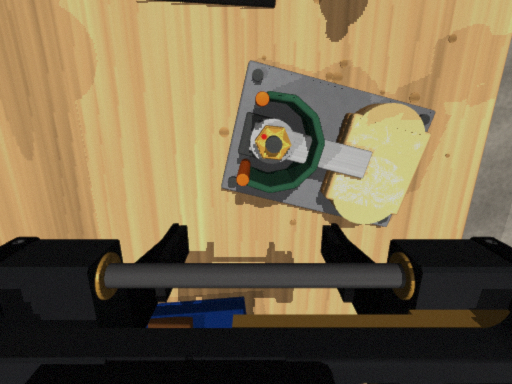

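The scene view shows the spanner on the mat, with its red sleeve near (362,155) and ring at (369,179). The clamp nut is at (282,195), between the orange pillars at (263,185) and (298,187). In the wrist view the nut is at (273,143) and the pillars are at (262,98) and (243,178). Next I measure these by colour.

Run:
```python
from h import *
cs={n:cam(n) for n in ['scene','side','wrist']}
def blobs(c,lo,hi,roi=None,mn=6):
    hsv=cv2.cvtColor(c['img'],cv2.COLOR_RGB2HSV); m=cv2.inRange(hsv,np.array(lo),np.array(hi))
    if roi: z=np.zeros_like(m); a,b,e,f=roi; z[b:f,a:e]=m[b:f,a:e]; m=z
    n,l,s,ce=cv2.connectedComponentsWithStats(m)
    for i in range(1,n):
        if s[i,4]>=mn:
            u,v=ce[i]; print('  ',s[i].tolist(),ce[i].round(1),dpt(c,u,v).round(4))
for n,c in cs.items():
    print(n,'depth ok',(c['depth']>0).mean())
    print(' orange');blobs(c,(5,180,120),(14,255,255))
    print(' red');blobs(c,(0,150,90),(4,255,255))
c=cs['scene']; im=c['img'][125:300,230:420]; cv2.imwrite('pics/sc_crop.png',cv2.cvtColor(cv2.resize(im,None,fx=4,fy=3.4,interpolation=cv2.INTER_CUBIC),cv2.COLOR_RGB2BGR))
c=cs['wrist']; im=c['img'][50:240,210:440]; cv2.imwrite('pics/wr_crop.png',cv2.cvtColor(cv2.resize(im,None,fx=3.1,fy=3.1,interpolation=cv2.INTER_CUBIC),cv2.COLOR_RGB2BGR))
```

```text
scene depth ok 0.9959259033203125
 orange
   [261, 176, 4, 22, 44] [263.2 184.4] [0.6186 0.0084 0.0884]
   [297, 176, 5, 8, 21] [299.7 179.1] [0.6375 0.0874 0.1045]
   [390, 179, 14, 13, 68] [396.8 184.2] [0.7406 0.2586 0.1474]
 red
   [356, 143, 12, 16, 90] [361.2 150.5] [0.5068 0.3062 0.0344]
side depth ok 0.9959818522135416
 orange
 red
   [208, 138, 8, 5, 28] [211. 140.] [0.4884 0.3042 0.0365]
wrist depth ok 0.99603271484375
 orange
   [255, 95, 14, 11, 76] [261.8 101. ] [0.6309 0.0882 0.1067]
   [236, 162, 13, 24, 149] [242.3 175.7] [0.6111 0.0143 0.1068]
 red
   [261, 134, 5, 5, 14] [263.1 136.1] [0.6333 0.0522 0.0795]
```

```bash
sleep 1; ls pics
```

```text
sc_crop.png
scene0.png
side0.png
wr_crop.png
wrist0.png
```

View pics/wr_crop.png

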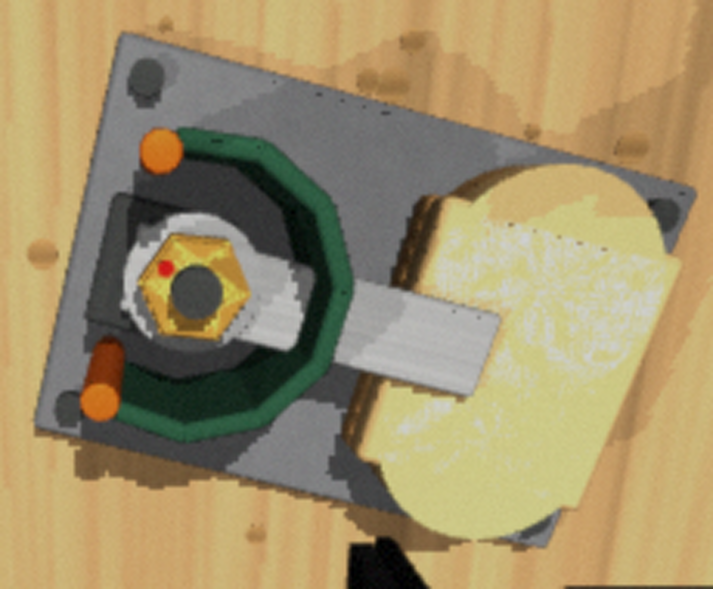

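View pics/sc_crop.png

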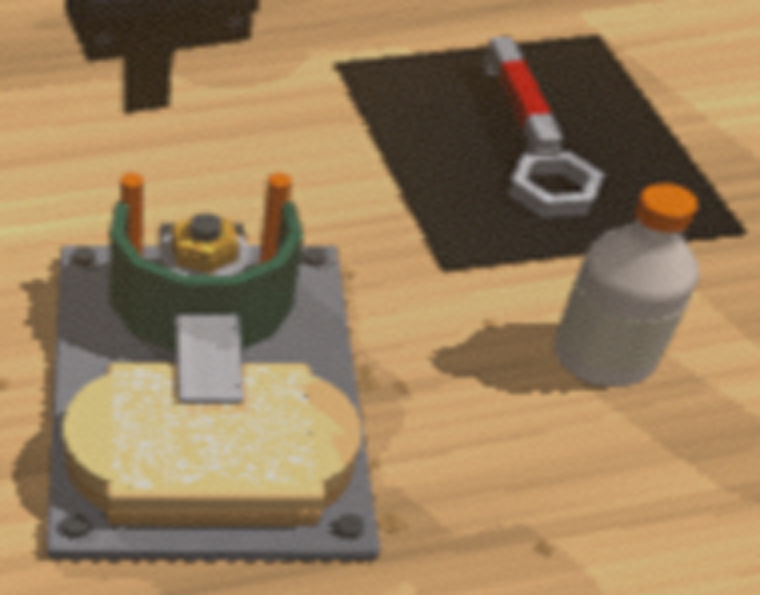

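The wrist crop shows the nut hexagon at (193,288) with its red dot at (166,268), and pillar tops at (162,150) and (100,402). The scene crop shows the spanner ring at (557,182) with its handle running away towards the robot. I'll move the wrist camera over the mat.

```bash
python3 -m inch '[{"dx":43,"dy":-17},{"dx":43,"dy":-17},{"dx":43,"dy":-17},{"dx":43,"dy":-17},{"dx":43,"dy":-17},{"dx":43,"dy":-17},{"dx":43,"dy":-17},{"az":0.149}]'; python3 -m inch '[{"az":0.149},{"az":0.149},{"az":0.149},{"az":0.149},{"az":0.149},{"az":0.149},{"az":0.149},{"az":0.149}]'; python3 -m inch '[{"az":0.1},{"az":0.05},{}]'
python3 - <<'E'
from h import *
for n in ['scene','side','wrist']:
    c=cam(n); save(c,n+'1')
o=robot.get_obs(); print(o['position'],o['q'],R.from_quat(o['tool_rot']).as_matrix().round(3))
E
```

```text
[6.24925806e-01 4.77685358e-05 2.22478972e-01] [-1.78483266e-01  5.27558653e-01  1.43280455e+00 -1.92887896e-05
  1.18136660e+00 -1.78536999e-01] [[-0.  1. -0.]
 [ 1.  0.  0.]
 [ 0. -0. -1.]]invalid input
invalid input
invalid input
```

View pics/wrist1.png

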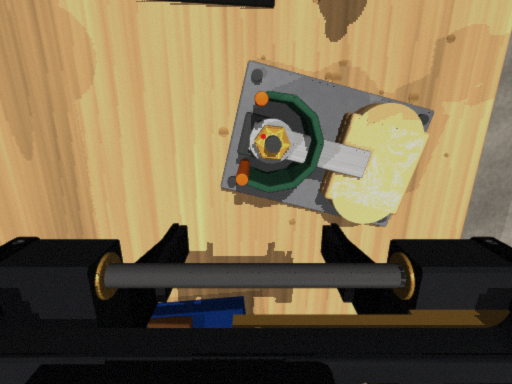

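View pics/side1.png

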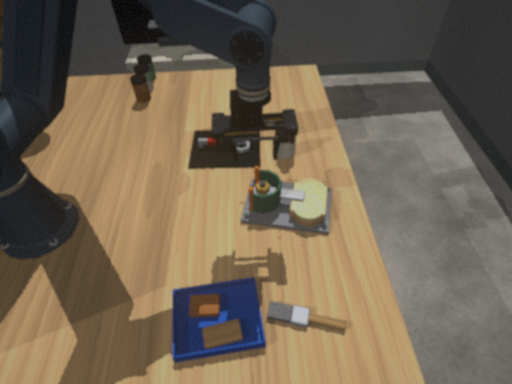

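The pictures are unchanged because the moves were refused, so the rows probably need all seven fields.

```bash
python3 -m inch '[{"ax":0,"ay":0,"az":0,"dx":43,"dy":-17,"dz":0,"gripper":100},{"ax":0,"ay":0,"az":0,"dx":43,"dy":-17,"dz":0,"gripper":100},{"ax":0,"ay":0,"az":0,"dx":43,"dy":-17,"dz":0,"gripper":100},{"ax":0,"ay":0,"az":0,"dx":43,"dy":-17,"dz":0,"gripper":100},{"ax":0,"ay":0,"az":0,"dx":43,"dy":-17,"dz":0,"gripper":100},{"ax":0,"ay":0,"az":0,"dx":43,"dy":-17,"dz":0,"gripper":100},{"ax":0,"ay":0,"az":0,"dx":43,"dy":-17,"dz":0,"gripper":100},{"ax":0,"ay":0,"az":0.149,"dx":0,"dy":0,"dz":0,"gripper":100}]'
```

```text
time: 1.25
position: [0.503, 0.3061, 0.2227]
tool_rot: [0.757, 0.654, 0.0, -0.001]
ft_force: [0.6, -1.0, -0.4]
grip_width: 0.087
```

```bash
python3 -m inch '[{"ax":0,"ay":0,"az":0.149,"dx":0,"dy":0,"dz":0,"gripper":100},{"ax":0,"ay":0,"az":0.149,"dx":0,"dy":0,"dz":0,"gripper":100},{"ax":0,"ay":0,"az":0.149,"dx":0,"dy":0,"dz":0,"gripper":100},{"ax":0,"ay":0,"az":0.149,"dx":0,"dy":0,"dz":0,"gripper":100},{"ax":0,"ay":0,"az":0.149,"dx":0,"dy":0,"dz":0,"gripper":100},{"ax":0,"ay":0,"az":0.149,"dx":0,"dy":0,"dz":0,"gripper":100},{"ax":0,"ay":0,"az":0.149,"dx":0,"dy":0,"dz":0,"gripper":100},{"ax":0,"ay":0,"az":0.149,"dx":0,"dy":0,"dz":0,"gripper":100}]'
python3 - <<'E'
from h import *
for n in ['scene','side','wrist']:
    c=cam(n); save(c,n+'2')
o=robot.get_obs(); print(o['time'],o['position'],o['q'],R.from_quat(o['tool_rot']).as_matrix().round(3))
E
```

```text
time: 2.05
position: [0.506, 0.301, 0.2226]
tool_rot: [0.994, 0.112, 0.0, -0.0]
ft_force: [-0.3, -0.5, 0.0]
grip_width: 0.0867
2.2 [0.50596929 0.30103732 0.22262137] [ 3.47047350e-01  4.78348345e-01  1.52607183e+00 -6.61214353e-06
  1.13710088e+00  1.68501415e+00] [[ 0.973  0.231  0.   ]
 [ 0.231 -0.973  0.   ]
 [ 0.    -0.    -1.   ]]
```

View pics/wrist2.png

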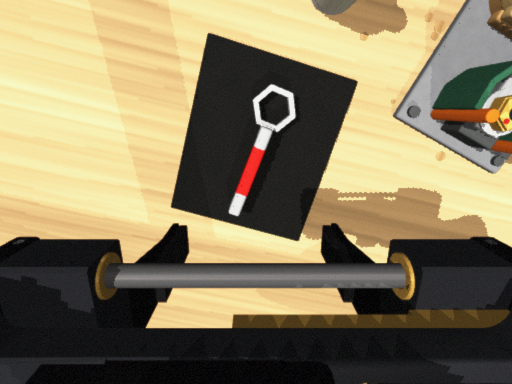

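View pics/side2.png

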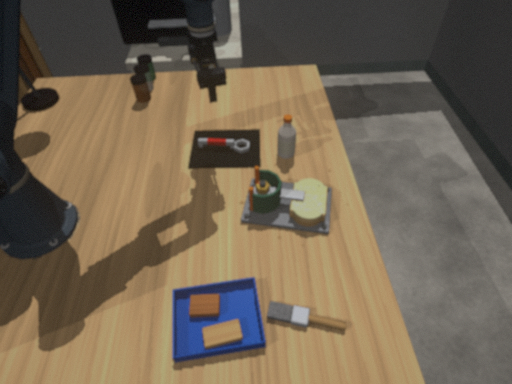

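The wrist view shows the whole spanner: ring hole at about (274,107), red sleeve at (247,168), handle end at (235,212). The mat corners are at (208,34), (356,80), (300,240) and (172,207). I'll measure by masks in three views.

```bash
cat >> h.py <<'E'
def mask(c,lo,hi,roi=None):
    hsv=cv2.cvtColor(c['img'],cv2.COLOR_RGB2HSV); m=cv2.inRange(hsv,np.array(lo),np.array(hi))
    if roi:
        z=np.zeros_like(m); a,b,e,f=roi; z[b:f,a:e]=m[b:f,a:e]; m=z
    return m
def big(m):
    n,l,s,ce=cv2.connectedComponentsWithStats(m)
    i=1+np.argmax(s[1:,4]); return ce[i],s[i].tolist(),(l==i).astype(np.uint8)
def hexc(cnt):
    M=cv2.moments(cnt); return np.array([M['m10']/M['m00'],M['m01']/M['m00']])
E
python3 - <<'E'
from h import *
cs={n:cam(n) for n in ['scene','side','wrist']}
rois={'scene':(300,110,400,210),'side':(185,120,265,170),'wrist':(170,30,360,240)}
L={'sl':[],'ring':[]}
for n,c in cs.items():
    r=rois[n]
    ce,s,m=big(mask(c,(0,130,80),(6,255,255),r)|mask(c,(174,130,80),(180,255,255),r))
    print(n,'sleeve',ce.round(1),s,'depth',dpt(c,*ce).round(4)); L['sl'].append(ray(c,*ce))
    # ring: white, hole
    w=mask(c,(0,0,90),(180,70,255),r)
    cn,h=cv2.findContours(w,cv2.RETR_CCOMP,cv2.CHAIN_APPROX_NONE)
    best=None
    for i,k in enumerate(cn):
        if h[0][i][3]>=0 and cv2.contourArea(k)>20 and (best is None or cv2.contourArea(k)>cv2.contourArea(best)): best=k
    hc=hexc(best); print('  hole',hc.round(1),cv2.contourArea(best))
    L['ring'].append(ray(c,*hc))
    if n=='wrist':
        rt=hc; st=ce
        P=plane(c,*ce,.036); Q=plane(c,*hc,.02); print('  wrist sleeve@.036',P.round(4),'ring@.02',Q.round(4),'yaw',np.degrees(np.arctan2(*(Q-P)[1::-1])),np.linalg.norm((Q-P)[:2]))
        # depth stats
        for nm,uv in [('sleeve',ce)]: print(nm,dpt(c,*uv))
        ys,xs=np.where(w>0); 
        pts=np.array([dpt(c,x,y) for x,y in zip(xs,ys)]); print('ring/handle z',np.percentile(pts[:,2],[2,10,25,50,75,90,98]).round(4))
        ys,xs=np.where(m>0); pts=np.array([dpt(c,x,y) for x,y in zip(xs,ys)]); print('sleeve z',np.percentile(pts[:,2],[2,50,98]), 'minrect',cv2.minAreaRect(np.c_[xs,ys].astype(np.float32)))
        for uv in [(208,34),(356,80),(300,240),(172,207)]: print('mat',plane(c,*uv,.004).round(4),dpt(c,uv[0]+(4 if uv[0]<250 else -4),uv[1]+(4 if uv[1]<100 else -4)).round(4))
for k,v in L.items(): print(k,tri(v))
E
```

```text
scene sleeve [360.7 150.5] [355, 143, 13, 17, 122] depth [0.5046 0.3061 0.0326]
  hole [369.1 176.9] 122.5
side sleeve [216.2 140.6] [208, 137, 18, 8, 118] depth [0.5065 0.2968 0.0388]
  hole [241.1 144.3] 49.5
wrist sleeve [249.7 170.8] [235, 146, 30, 51, 664] depth [0.5069 0.3085 0.0384]
  hole [273.8 107.8] 770.5
  wrist sleeve@.036 [0.5063 0.3084 0.036 ] ring@.02 [0.5897 0.2964 0.02  ] yaw -8.184325780228198 0.08421914566462411
sleeve [0.50688052 0.30850586 0.03839118]
ring/handle z [-0.0001  0.0007  0.0015  0.0192  0.0227  0.0372  0.0383]
sleeve z [0.00582062 0.03730635 0.03911739] minrect ((249.56893920898438, 170.82757568359375), (13.55575942993164, 49.39495849609375), 21.801406860351562)
mat [0.6557 0.3962 0.004 ] [0.6524 0.3905 0.0044]
mat [0.6476 0.2006 0.004 ] [0.6417 0.2042 0.0047]
mat [0.4108 0.2075 0.004 ] [0.4163 0.2155 0.0049]
mat [0.4193 0.4071 0.004 ] [0.4276 0.4019 0.0056]
sl (array([0.50482886, 0.30724218, 0.03116377]), [np.float64(0.0013916454268263314), np.float64(0.0009439410209494385), np.float64(0.0010925732969761883)])
ring (array([0.58961062, 0.29569908, 0.01691171]), [np.float64(0.0007917956383928083), np.float64(0.0003251437818195898), np.float64(0.0005474638172998069)])
```

Spanner: ring centre is at about (0.590, 0.296), yaw about −8.2°, sleeve top at z ≈ 0.037. That puts the grip point at about (0.5055, 0.308). I'll align and descend part of the way.

```bash
python3 -m inch '[{"ax":0,"ay":0,"az":0.126,"dx":0,"dy":0,"dz":0,"gripper":100},{"ax":0,"ay":0,"az":0.126,"dx":0,"dy":0,"dz":0,"gripper":100},{"ax":0,"ay":0,"az":0.125,"dx":0,"dy":0,"dz":0,"gripper":100},{"ax":0,"ay":0,"az":0,"dx":-1.5,"dy":-6.9,"dz":35,"gripper":100},{"ax":0,"ay":0,"az":0,"dx":0,"dy":0,"dz":45,"gripper":100},{"ax":0,"ay":0,"az":0,"dx":0,"dy":0,"dz":35,"gripper":100},{"ax":0,"ay":0,"az":0,"dx":0,"dy":0,"dz":25,"gripper":100},{"ax":0,"ay":0,"az":0,"dx":0,"dy":0,"dz":0,"gripper":100}]'
python3 - <<'E'
from h import *
c=cam('wrist'); save(c,'wrist3')
o=robot.get_obs(); Rm=R.from_quat(o['tool_rot']).as_matrix();print(o['time'],o['position'],o['q'],Rm.round(3))
r=(120,0,400,384)
m=mask(c,(0,130,80),(6,255,255),r)|mask(c,(174,130,80),(180,255,255),r)
ce,s,m=big(m); ys,xs=np.where(m>0); print(ce,s,cv2.minAreaRect(np.c_[xs,ys].astype(np.float32)))
w=mask(c,(0,0,90),(180,70,255),r)
cn,h=cv2.findContours(w,cv2.RETR_CCOMP,cv2.CHAIN_APPROX_NONE)
ks=[k for i,k in enumerate(cn) if h[0][i][3]>=0 and cv2.contourArea(k)>200]
k=max(ks,key=cv2.contourArea); hc=hexc(k); Q=plane(c,*hc,.02); 
print('hole',hc,Q, 'in tool',Rm.T@(Q-o['position']))
t=np.array([plane(c,x,y,.037)-o['position'] for x,y in zip(xs,ys)])@Rm; print('sleeve tool x,y mean',t.mean(0),t.min(0),t.max(0)); 
v=np.linalg.svd(t[:,:2]-t[:,:2].mean(0),full_matrices=False)[2][0]; print('sleeve axis deg',np.degrees(np.arctan2(v[1],v[0])))
E
```

```text
time: 3.15
position: [0.5027, 0.307, 0.079]
tool_rot: [0.997, -0.073, -0.004, 0.002]
ft_force: [-1.0, 0.3, 0.1]
grip_width: 0.087
3.2 [0.50438204 0.30763609 0.0810889 ] [ 3.58683968e-01  6.74076406e-01  1.63048115e+00 -6.16573372e-06
  8.41063196e-01  2.07569974e+00] [[ 0.989 -0.146 -0.004]
 [-0.146 -0.989 -0.001]
 [-0.004  0.002 -1.   ]]
[253.3511254  207.64823151] [243, 169, 21, 78, 1555] ((253.0, 207.5), (77.0, 20.0), 90.0)
hole [252.34363706  96.94840446] [0.59021195 0.29600412 0.02      ] in tool [ 0.08682347 -0.00111611  0.06078131]
sleeve tool x,y mean [ 0.00247577 -0.00046774  0.04407962] [-0.0312772  -0.00858892  0.04395434] [0.03444444 0.00750758 0.04421251]
sleeve axis deg 179.7142645122457
```

View pics/wrist3.png

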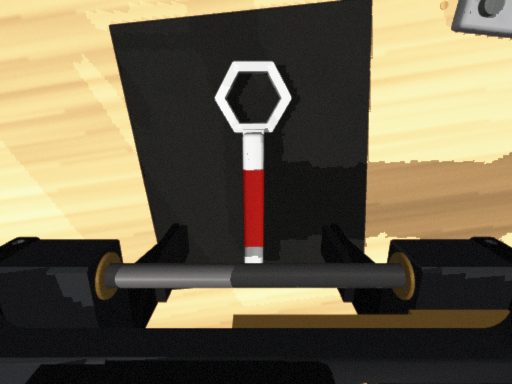

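The view shows the spanner straight below the camera, with the ring hole at (252,97) and sleeve at (253,208), aligned to within 0.5° and 2 mm. I'll descend the last 71 mm and grip.

```bash
python3 -m inch '[{"ax":0,"ay":0,"az":0,"dx":1.5,"dy":-0.8,"dz":30,"gripper":100},{"ax":0,"ay":0,"az":0,"dx":0,"dy":0,"dz":25,"gripper":100},{"ax":0,"ay":0,"az":0,"dx":0,"dy":0,"dz":13,"gripper":100},{"ax":0,"ay":0,"az":0,"dx":0,"dy":0,"dz":3,"gripper":60},{"ax":0,"ay":0,"az":0,"dx":0,"dy":0,"dz":0,"gripper":20},{"ax":0,"ay":0,"az":0,"dx":0,"dy":0,"dz":0,"gripper":0},{"ax":0,"ay":0,"az":0,"dx":0,"dy":0,"dz":0,"gripper":0},{"ax":0,"ay":0,"az":0,"dx":0,"dy":0,"dz":0,"gripper":0}]' 50
```

```text
time: 4.0
position: [0.5077, 0.3089, 0.0125]
tool_rot: [0.997, -0.073, 0.001, -0.0]
ft_force: [-0.3, -0.1, 0.4]
grip_width: 0.0548
```

```bash
python3 -m inch '[{"ax":0,"ay":0,"az":0,"dx":0,"dy":0,"dz":3,"gripper":0},{"ax":0,"ay":0,"az":0,"dx":0,"dy":0,"dz":0,"gripper":0},{"ax":0,"ay":0,"az":0,"dx":0,"dy":0,"dz":0,"gripper":0},{"ax":0,"ay":0,"az":0,"dx":0,"dy":0,"dz":0,"gripper":0},{"ax":0,"ay":0,"az":0,"dx":0,"dy":0,"dz":0,"gripper":0},{"ax":0,"ay":0,"az":0,"dx":0,"dy":0,"dz":0,"gripper":0}]' 50
```

```text
time: 4.6
position: [0.5069, 0.3084, 0.0085]
tool_rot: [0.997, -0.074, -0.0, 0.0]
ft_force: [0.3, -0.4, -0.7]
grip_width: 0.0158
```

Gripped at 15.8 mm. Next I work out the clamp axis, clamp yaw and nut angle from the first wrist and scene views, using their printed calibration.

Run:
```python
from h import *
W={'camera_matrix':[[274.639725619458,0,254.46914608690574],[0,274.639725619458,192.453519733117],[0,0,1]],'position':[0.6242474764540533,0.08252834651919906,0.3851565809482632],'attitude':[-0.14979680458542388,0.0014260812413744441,-0.00021851080502785633,0.9887157508006623]}
img=cv2.cvtColor(cv2.imread('pics/wrist0.png'),cv2.COLOR_BGR2RGB); W['img']=img
f=lambda x,y:(210+(x+.5)/3.1-.5,50+(y+.5)/3.1-.5)
pl=plane(W,*f(162,150),.105); pr=plane(W,*f(100,402),.105)
print('pillars',pl,pr,np.linalg.norm(pl-pr),'expect',2*48*np.sin(np.pi/3))
d=(pl-pr)[:2]; yaw=np.degrees(np.arctan2(d[1],d[0]))-90
mid=((pl+pr)/2)[:2]; ax=np.array([np.cos(np.radians(yaw)),np.sin(np.radians(yaw))])
print('clamp yaw',yaw,'axis',mid+.024*ax)
m=mask(W,(15,120,60),(32,255,255),(245,120,300,170)); ce,s,mm=big(m)
cn,_=cv2.findContours(mm,cv2.RETR_EXTERNAL,cv2.CHAIN_APPROX_NONE); k=max(cn,key=cv2.contourArea); hc=hexc(cv2.convexHull(k)); print('nut px',ce,hc,s)
N=plane(W,*hc,.07); print('nut@.070',N)
D=plane(W,263.1,136.1,.078); print('dot',D)
N2=np.r_[mid+.024*ax,0]; v=(D-N2)[:2]; print('dot dir',np.degrees(np.arctan2(v[1],v[0])), np.linalg.norm(v))
# stud centre
st=f(197,292); print('stud@.08',plane(W,*st,.08))
ap=cv2.approxPolyDP(cv2.convexHull(k),2.0,True).reshape(-1,2); print(ap.tolist())
for a in ap:
    p=plane(W,*a,.073)[:2]-N2[:2]; print(np.degrees(np.arctan2(p[1],p[0])).round(1),np.linalg.norm(p).round(4))
# scene pillars
```

```text
pillars [0.63067306 0.09103089 0.105     ] [0.6102039 0.0100959 0.105    ] 0.08348329107244756 expect 83.13843876330611
clamp yaw -14.192980531589384 axis [0.64370589 0.04467887]
nut px [272.81790123 142.04320988] [272.68166479 142.37251594] [255, 126, 36, 34, 648]
nut@.070 [0.64405317 0.04440249 0.07      ]
dot [0.63287626 0.05221818 0.078     ]
dot dir 145.15532841721046 0.013195533640098588
stud@.08 [0.64403723 0.04399229 0.08      ]
[[265, 126], [284, 128], [290, 145], [280, 159], [264, 158], [255, 140]]
115.7 0.02
52.0 0.0202
-8.2 0.02
-64.7 0.0208
-118.2 0.02
172.1 0.0199
```

Findings:
- **Nut axis:** about (0.644, 0.0444).
- **Clamp yaw:** −14.2°.
- **Nut angle:** world −35°, so the joint is at about 0.36 rad. The nut needs roughly 128° more, which is two strokes.
- **Plan:** engage at handle angle phi ≈ +37° and turn to about −36°, where phi is the handle angle from the clamp's front.

I'll lift the spanner and travel to the clamp.

```bash
python3 -m inch '[{"ax":0,"ay":0,"az":0,"dx":0,"dy":0,"dz":-16,"gripper":0},{"ax":0,"ay":0,"az":0,"dx":0,"dy":0,"dz":-32,"gripper":0},{"ax":0,"ay":0,"az":0,"dx":0,"dy":0,"dz":-38,"gripper":0},{"ax":0,"ay":0,"az":0,"dx":0,"dy":0,"dz":-24,"gripper":0},{"ax":0,"ay":0,"az":0,"dx":6.6,"dy":18,"dz":0,"gripper":0},{"ax":0,"ay":0,"az":0,"dx":12,"dy":33.1,"dz":0,"gripper":0},{"ax":0,"ay":0,"az":0,"dx":15,"dy":41.5,"dz":0,"gripper":0},{"ax":0,"ay":0,"az":0,"dx":15,"dy":41.5,"dz":0,"gripper":0}]' && python3 -m inch '[{"ax":0,"ay":0,"az":0,"dx":15,"dy":41.5,"dz":0,"gripper":0},{"ax":0,"ay":0,"az":0,"dx":15,"dy":41.5,"dz":0,"gripper":0},{"ax":0,"ay":0,"az":0,"dx":15,"dy":41.5,"dz":0,"gripper":0},{"ax":0,"ay":0,"az":-0.08,"dx":9,"dy":25,"dz":0,"gripper":0},{"ax":0,"ay":0,"az":-0.13,"dx":0,"dy":0,"dz":0,"gripper":0},{"ax":0,"ay":0,"az":-0.14,"dx":0,"dy":0,"dz":0,"gripper":0},{"ax":0,"ay":0,"az":-0.12,"dx":0,"dy":0,"dz":0,"gripper":0},{"ax":0,"ay":0,"az":-0.076,"dx":0,"dy":0,"dz":0,"gripper":0}]'
python3 - <<'E'
from h import *
c=cam('wrist'); save(c,'wrist4'); c2=cam('side'); save(c2,'side4')
o=robot.get_obs(); Rm=R.from_quat(o['tool_rot']).as_matrix();print(o['time'],o['position'],o['q'],o['grip_width'],o['ft_force'],np.degrees(np.arctan2(Rm[1,0],Rm[0,0])))
E
```

```text
time: 5.4
position: [0.5355, 0.1681, 0.1196]
tool_rot: [0.997, -0.073, 0.0, -0.0]
ft_force: [0.4, 0.3, -2.0]
grip_width: 0.0153
time: 6.2
position: [0.5668, 0.013, 0.1194]
tool_rot: [0.98, 0.2, 0.0, -0.0]
ft_force: [-0.3, -0.8, -0.5]
grip_width: 0.0156
6.3 [0.5668511  0.0131176  0.11929984] [-1.73967815e-01  5.90354906e-01  1.67299290e+00  1.56498666e-04
  8.77904542e-01  9.98219886e-01] 0.015646704359728855 [ 0.39292127  0.08364429 -2.62227026] 22.832866311813437
```

View pics/wrist4.png

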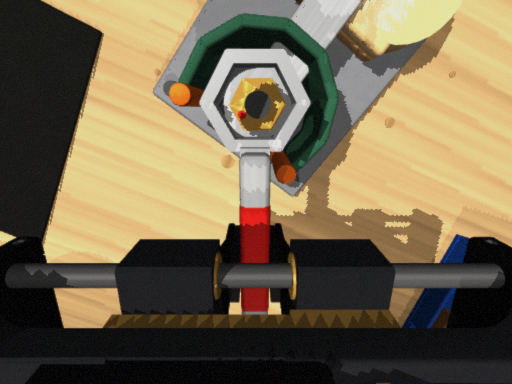

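The wrist view shows the ring at about (255,100) with the nut inside it at (257,104). The pillar tops are at (180,93) and (287,173), and the handle clears the right one. I'll measure the relative offset.

```bash
cat >> h.py <<'E'
def meas(tag, zc=0.0115):
    c=cam('wrist'); save(c,tag); o=robot.get_obs(); p=o['position']; Rm=R.from_quat(o['tool_rot']).as_matrix()
    roi=(170,20,340,160)
    out={}
    yaw=np.degrees(np.arctan2(Rm[1,0],Rm[0,0])); print('t',o['time'],'tcp',p.round(4),'yaw',round(yaw,2),'phi',round(yaw+14.2,2),'F',o['ft_force'].round(1),'M',o['moment'].round(2),'gw',round(o['grip_width'],4),'tilt',Rm[:,2].round(3))
    # ring by depth: pixels whose depth-point z within 5mm of ring top
    K=np.array(c['camera_matrix']); H,Wd=c['depth'].shape
    u,v=np.meshgrid(np.arange(Wd),np.arange(H)); d=np.stack([(u-K[0,2])/K[0,0],-(v-K[1,2])/K[1,1],-np.ones_like(u,float)],-1)
    P=np.array(c['position'])+att(c).apply((d*c['depth'][...,None]).reshape(-1,3)).reshape(H,Wd,3)
    zt=p[2]+zc
    rm=((abs(P[...,2]-zt)<0.006)&(u>170)&(u<340)&(v>15)&(v<165)).astype(np.uint8)
    s=c['img'].astype(int); white=((s.max(2)-s.min(2)<45)&(s.min(2)>110)).astype(np.uint8)
    rm&=white
    cn,h=cv2.findContours(rm,cv2.RETR_CCOMP,cv2.CHAIN_APPROX_NONE)
    ks=[k for i,k in enumerate(cn) if h[0][i][3]>=0 and cv2.contourArea(k)>400]
    if ks:
        k=max(ks,key=cv2.contourArea); hull=cv2.convexHull(k); zz=np.median(P[...,2][rm>0]); hc=hexc(hull)
        Q=plane(c,*hc,p[2]+zc); out['ring']=Q; print('ring hole px',hc.round(1),'z depth',zz.round(4),'world',Q.round(4),'tool',((Q-p)@Rm).round(4), 'area',cv2.contourArea(hull))
    nm=mask(c,(15,110,50),(34,255,255),roi); ce,st,mm=big(cv2.morphologyEx(nm,cv2.MORPH_CLOSE,np.ones((3,3),np.uint8)))
    cn,_=cv2.findContours(mm,cv2.RETR_EXTERNAL,cv2.CHAIN_APPROX_NONE); k=max(cn,key=cv2.contourArea); hc=hexc(cv2.convexHull(k))
    print('nut px',hc.round(1),st,'world@.074',plane(c,*hc,.074).round(4),'z',np.median(P[...,2][mm>0]).round(4))
    dark=((s.max(2)<90)&(u>hc[0]-20)&(u<hc[0]+20)&(v>hc[1]-20)&(v<hc[1]+20)).astype(np.uint8)
    if dark.any():
        ce,st,sm=big(dark); print('stud px',ce.round(1),st,'z',np.median(P[...,2][sm>0]).round(4),'world',plane(c,*ce,np.median(P[...,2][sm>0])).round(4))
    rd=mask(c,(0,150,80),(6,255,255),roi)|mask(c,(172,150,80),(180,255,255),roi)
    if rd.any():
        ce,st,_=big(rd); D=plane(c,*ce,.078); out['dot']=D; v2=(D-np.r_[NUT,0])[:2]; a=np.degrees(np.arctan2(v2[1],v2[0])); print('dot px',ce.round(1),st[4],'D',D.round(4),'dir',a.round(1),'joint deg',((180-a-14.2)%360).round(1),'r',np.linalg.norm(v2).round(4))
    return c,P,out
NUT=np.array([0.6440,0.0444])
E
python3 - <<'E'
from h import *
c,P,o=meas('wrist5')
im=c['img'][10:200,150:360]; cv2.imwrite('pics/w5c.png',cv2.cvtColor(cv2.resize(im,None,fx=3.1,fy=3.1,interpolation=cv2.INTER_CUBIC),cv2.COLOR_RGB2BGR))
for uv in [(180,93),(287,173)]: print(plane(c,*uv,.105))
E
```

```text
t 6.35 tcp [0.5669 0.0132 0.1192] yaw 22.76 phi 36.96 F [ 0.4  0.4 -2.2] M [-0.    0.07  0.02] gw 0.0156 tilt [ 0.  0. -1.]
ring hole px [254.3 100.4] z depth 0.1321 world [0.6448 0.0469 0.1307] tool [ 0.0849 -0.001  -0.0115] area 4904.5
nut px [257. 104.] [229, 78, 57, 53, 1621] world@.074 [0.6445 0.0447 0.074 ] z 0.0791
stud px [257.2 104.4] [245, 91, 26, 28, 588] z 0.0893 world [0.6441 0.0444 0.0893]
dot px [241.4 114.6] 50 D [0.6334 0.0522 0.078 ] dir 143.8 joint deg 22.0 r 0.0131
[0.6317647  0.09051028 0.105     ]
[0.61164598 0.00943446 0.105     ]
```

View pics/w5c.png

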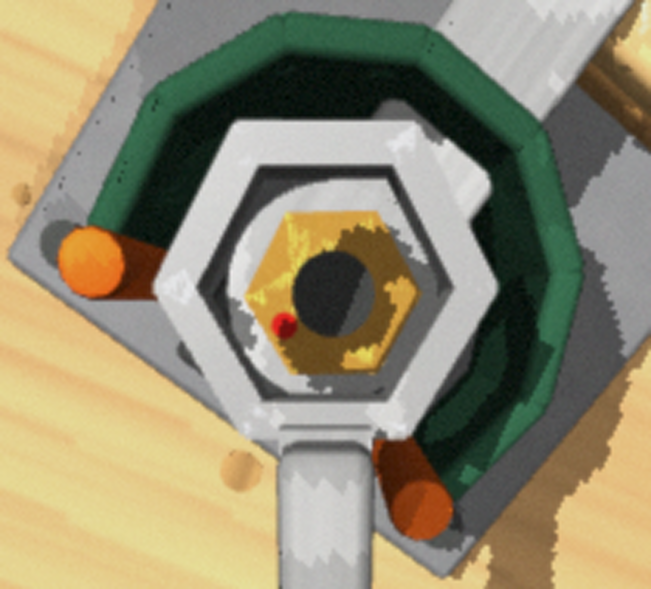

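View pics/side4.png

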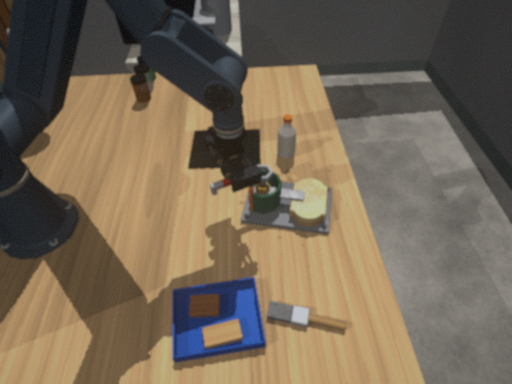

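The crop shows the ring hexagon at (325,282) around the nut at (332,293), edges nearly parallel. The ring centre needs about −1.3 mm along tool x and +1.9 mm along tool y. I'll correct that and lower it to just above the nut.

```bash
python3 -m inch '[{"ax":0,"ay":0,"az":0,"dx":-1.3,"dy":1.9,"dz":8,"gripper":0},{"ax":0,"ay":0,"az":0,"dx":0,"dy":0,"dz":12,"gripper":0},{"ax":0,"ay":0,"az":0,"dx":0,"dy":0,"dz":8,"gripper":0},{"ax":0,"ay":0,"az":0,"dx":0,"dy":0,"dz":0,"gripper":0}]'
python3 - <<'E'
from h import *
c,P,o=meas('wrist6')
im=c['img'][10:200,150:360]; cv2.imwrite('pics/w6c.png',cv2.cvtColor(cv2.resize(im,None,fx=3.1,fy=3.1,interpolation=cv2.INTER_CUBIC),cv2.COLOR_RGB2BGR))
E
```

```text
time: 6.75
position: [0.565, 0.0111, 0.0885]
tool_rot: [0.98, 0.198, -0.002, -0.001]
ft_force: [-0.2, -0.4, -2.7]
grip_width: 0.0154
t 6.8 tcp [0.5657 0.011  0.0892] yaw 22.83 phi 37.03 F [-0.2  0.2 -1.7] M [ 0.03  0.11 -0.08] gw 0.0154 tilt [-0.003  0.001 -1.   ]
ring hole px [254.3 100.4] z depth 0.101 world [0.643  0.0448 0.1007] tool [ 0.0844 -0.0011 -0.0117] area 4886.5
nut px [255.7  98.7] [223, 67, 67, 64, 2236] world@.074 [0.6447 0.0446 0.074 ] z 0.0792
stud px [255.3  99.1] [240, 83, 32, 33, 800] z 0.0893 world [0.6441 0.0446 0.0893]
dot px [236.8 111.4] 75 D [0.6334 0.0524 0.078 ] dir 143.0 joint deg 22.8 r 0.0132
```

View pics/w6c.png

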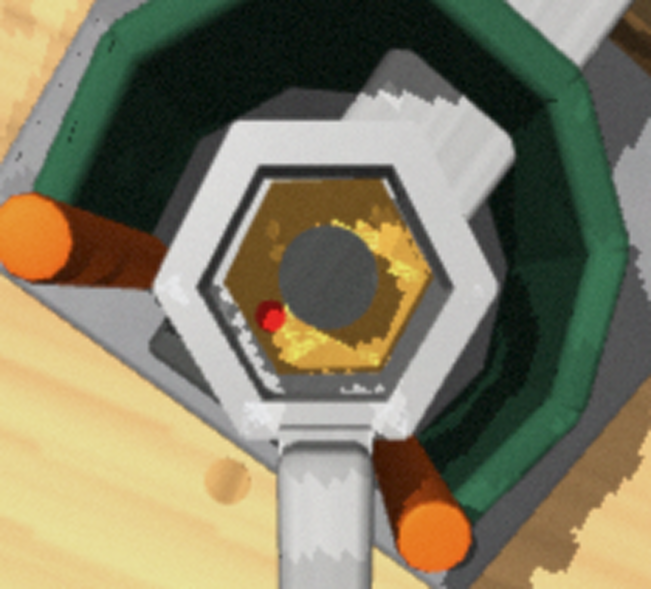

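The nut sits about 1 mm towards the image top and 0.5 mm right of the ring centre, with its flats parallel. I'll correct that and lower gently.

```bash
python3 -m inch '[{"ax":0,"ay":0,"az":0,"dx":1.1,"dy":0.5,"dz":2,"gripper":0},{"ax":0,"ay":0,"az":0,"dx":0,"dy":0,"dz":3,"gripper":0},{"ax":0,"ay":0,"az":0,"dx":0,"dy":0,"dz":3,"gripper":0},{"ax":0,"ay":0,"az":0,"dx":0,"dy":0,"dz":2,"gripper":0},{"ax":0,"ay":0,"az":0,"dx":0,"dy":0,"dz":2,"gripper":0},{"ax":0,"ay":0,"az":0,"dx":0,"dy":0,"dz":2,"gripper":0}]'
python3 - <<'E'
from h import *
c,P,o=meas('wrist7')
im=c['img'][10:200,150:360]; cv2.imwrite('pics/w7c.png',cv2.cvtColor(cv2.resize(im,None,fx=3.1,fy=3.1,interpolation=cv2.INTER_CUBIC),cv2.COLOR_RGB2BGR))
E
```

```text
time: 7.4
position: [0.5676, 0.0108, 0.0765]
tool_rot: [0.98, 0.198, -0.0, -0.0]
ft_force: [0.4, 0.1, -1.9]
grip_width: 0.0154
t 7.45 tcp [0.5674 0.0109 0.0762] yaw 22.85 phi 37.05 F [-1.  -0.7 -2.5] M [-0.    0.18 -0.  ] gw 0.0156 tilt [-0.001  0.    -1.   ]
ring hole px [254.2 100.4] z depth 0.0892 world [0.6456 0.0447 0.0877] tool [ 0.0852 -0.0008 -0.0115] area 4887.0
nut px [253.4 102.7] [218, 70, 72, 67, 2559] world@.074 [0.6445 0.0447 0.074 ] z 0.0791
stud px [253.6 103.4] [238, 87, 33, 35, 890] z 0.0893 world [0.6441 0.0444 0.0893]
dot px [233.4 116.3] 82 D [0.6333 0.0523 0.078 ] dir 143.4 joint deg 22.4 r 0.0133
```

View pics/w7c.png

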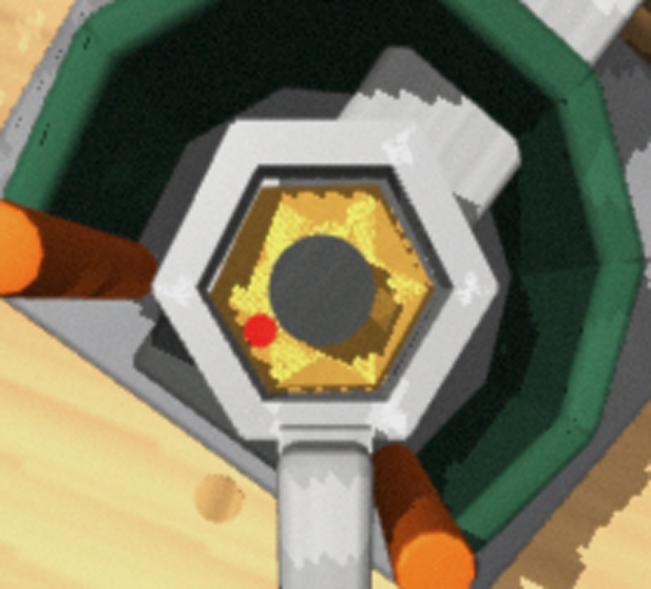

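The ring's underside is at about z = 0.072, already round the nut top with no force, but about 1.2 mm too far out along tool x. I'll correct that and seat it.

```bash
python3 -m inch '[{"ax":0,"ay":0,"az":0,"dx":-1.1,"dy":-0.2,"dz":0,"gripper":0},{"ax":0,"ay":0,"az":0,"dx":0,"dy":0,"dz":3,"gripper":0},{"ax":0,"ay":0,"az":0,"dx":0,"dy":0,"dz":3,"gripper":0},{"ax":0,"ay":0,"az":0,"dx":0,"dy":0,"dz":3,"gripper":0},{"ax":0,"ay":0,"az":0,"dx":0,"dy":0,"dz":1.5,"gripper":0},{"ax":0,"ay":0,"az":0,"dx":0,"dy":0,"dz":0,"gripper":0}]'
python3 - <<'E'
from h import *
c,P,o=meas('wrist8')
im=c['img'][10:200,150:360]; cv2.imwrite('pics/w8c.png',cv2.cvtColor(cv2.resize(im,None,fx=3.1,fy=3.1,interpolation=cv2.INTER_CUBIC),cv2.COLOR_RGB2BGR))
E
```

```text
time: 8.05
position: [0.5665, 0.0106, 0.0657]
tool_rot: [0.98, 0.198, -0.0, -0.0]
ft_force: [0.1, 0.3, -1.9]
grip_width: 0.0157
t 8.1 tcp [0.5665 0.0106 0.0658] yaw 22.85 phi 37.05 F [ 0.5 -0.4 -3.3] M [0.05 0.14 0.06] gw 0.0153 tilt [-0.  0. -1.]
ring hole px [254.2 100.5] z depth 0.0783 world [0.6445 0.0444 0.0773] tool [ 0.0849 -0.0009 -0.0115] area 4889.5
nut px [253.7  99.7] [215, 64, 78, 73, 2997] world@.074 [0.6447 0.0448 0.074 ] z 0.0791
stud px [253.8 100.6] [237, 82, 35, 38, 1049] z 0.0893 world [0.6441 0.0444 0.0893]
dot px [232.2 114.8] 95 D [0.6333 0.0523 0.078 ] dir 143.5 joint deg 22.3 r 0.0133
```

View pics/w8c.png

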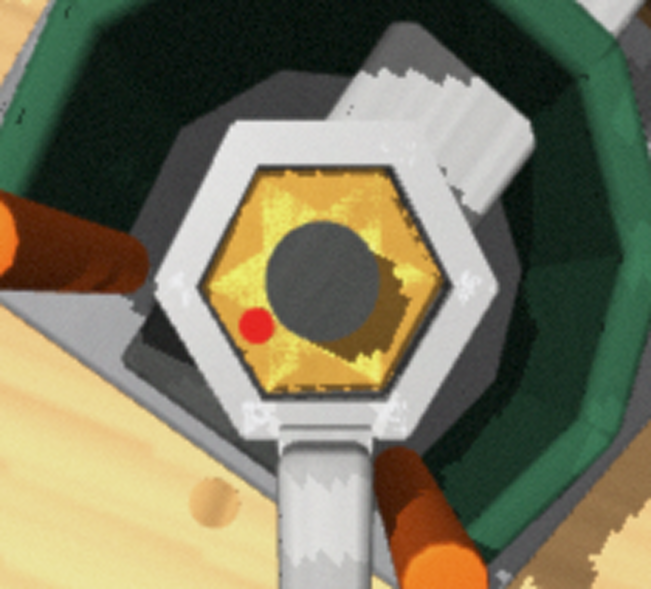

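The ring is round the nut with the hexagons concentric. I'll seat it the last millimetre and start turning about the nut axis, checking after a few rows.

```bash
python3 -m inch '[{"ax":0,"ay":0,"az":0,"dx":0,"dy":0,"dz":1,"gripper":0},{"ax":0,"ay":0,"az":0.06,"dx":0.15,"dy":-5.1,"dz":0,"gripper":0},{"ax":0,"ay":0,"az":0.12,"dx":0.61,"dy":-10.18,"dz":0,"gripper":0},{"ax":0,"ay":0,"az":0.12,"dx":0.61,"dy":-10.18,"dz":0,"gripper":0},{"ax":0,"ay":0,"az":0,"dx":0,"dy":0,"dz":0,"gripper":0}]'
python3 - <<'E'
from h import *
c,P,o=meas('wrist9')
E
```

```text
time: 8.6
position: [0.5607, 0.0357, 0.0651]
tool_rot: [0.999, 0.05, 0.001, 0.0]
ft_force: [1.3, 0.8, -2.4]
grip_width: 0.0158
t 8.65 tcp [0.5608 0.0355 0.0651] yaw 5.81 phi 20.01 F [ 0.7  1.2 -3.7] M [ 0.16 -0.03  0.01] gw 0.0154 tilt [ 0.001  0.    -1.   ]
ring hole px [254.7 100.8] z depth 0.0779 world [0.6449 0.0447 0.0766] tool [ 0.0846 -0.0006 -0.0114] area 4883.5
nut px [254.7 100.9] [217, 64, 77, 75, 2998] world@.074 [0.6448 0.0447 0.074 ] z 0.0791
stud px [255.8 102.2] [238, 84, 35, 37, 957] z 0.0894 world [0.644  0.0441 0.0894]
dot px [234.6 117.9] 93 D [0.6352 0.0544 0.078 ] dir 131.4 joint deg 34.4 r 0.0133
```

Turning works: the nut advanced 12° after about 5° of play, and the centre held. Continuing to phi ≈ −35°.

```bash
python3 -m inch '[{"ax":0,"ay":0,"az":0.12,"dx":0.61,"dy":-10.18,"dz":0,"gripper":0},{"ax":0,"ay":0,"az":0.12,"dx":0.61,"dy":-10.18,"dz":0,"gripper":0},{"ax":0,"ay":0,"az":0.12,"dx":0.61,"dy":-10.18,"dz":0,"gripper":0},{"ax":0,"ay":0,"az":0.12,"dx":0.61,"dy":-10.18,"dz":0,"gripper":0},{"ax":0,"ay":0,"az":0.12,"dx":0.61,"dy":-10.18,"dz":0,"gripper":0},{"ax":0,"ay":0,"az":0.12,"dx":0.61,"dy":-10.18,"dz":0,"gripper":0},{"ax":0,"ay":0,"az":0.12,"dx":0.61,"dy":-10.18,"dz":0,"gripper":0},{"ax":0,"ay":0,"az":0.12,"dx":0.61,"dy":-10.18,"dz":0,"gripper":0}]'
python3 - <<'E'
from h import *
c,P,o=meas('wrist10')
im=c['img'][10:200,150:360]; cv2.imwrite('pics/w10c.png',cv2.cvtColor(cv2.resize(im,None,fx=3.1,fy=3.1,interpolation=cv2.INTER_CUBIC),cv2.COLOR_RGB2BGR))
E
```

```text
time: 9.45
position: [0.5889, 0.1073, 0.0649]
tool_rot: [0.909, -0.418, -0.001, 0.001]
ft_force: [-0.7, -3.2, -0.0]
grip_width: 0.0158
t 9.5 tcp [0.5901 0.1083 0.065 ] yaw -49.61 phi -35.41 F [-0.4 -2.2 -1.2] M [-0.31  0.36 -0.01] gw 0.0153 tilt [-0.001 -0.001 -1.   ]
ring hole px [252.7 101. ] z depth 0.0778 world [0.6445 0.0441 0.0765] tool [ 0.0841  0.0002 -0.0115] area 4925.5
nut px [252.6 100.8] [215, 64, 77, 75, 2938] world@.074 [0.6446 0.044  0.074 ] z 0.0791
dot px [232.8 118.1] 89 D [0.6468 0.0575 0.078 ] dir 77.7 joint deg 88.1 r 0.0134
```

View pics/w10c.png

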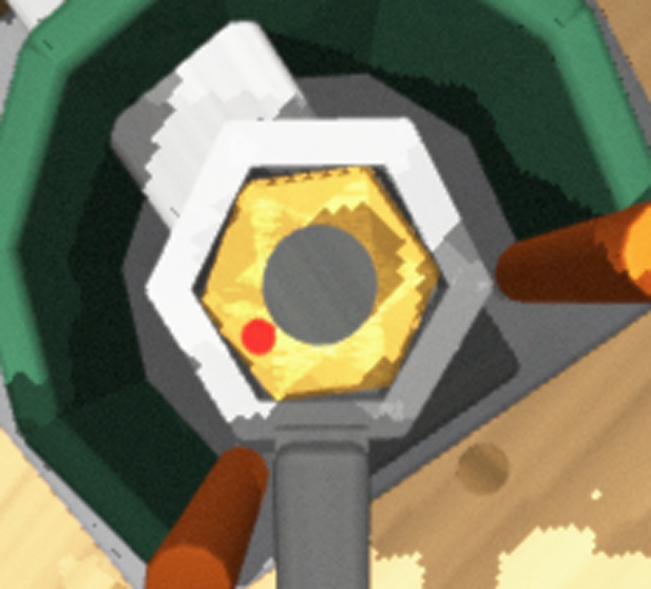

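The crop shows the nut lagging the ring by about 6–7°, which is the play. The red dot is at (259,337) and the joint is at about 88°. I'll ease back, lift, and check for binding.

```bash
python3 -m inch '[{"ax":0,"ay":0,"az":-0.06,"dx":0.15,"dy":5.1,"dz":0,"gripper":0},{"ax":0,"ay":0,"az":-0.05,"dx":0.11,"dy":4.25,"dz":0,"gripper":0},{"ax":0,"ay":0,"az":0,"dx":0,"dy":0,"dz":0,"gripper":0},{"ax":0,"ay":0,"az":0,"dx":0,"dy":0,"dz":-4,"gripper":0},{"ax":0,"ay":0,"az":0,"dx":0,"dy":0,"dz":-6,"gripper":0}]'
python3 - <<'E'
from h import *
c,P,o=meas('wrist11')
E
```

```text
time: 10.0
position: [0.5828, 0.1015, 0.0752]
tool_rot: [0.93, -0.367, -0.0, -0.0]
ft_force: [-0.3, 0.9, -2.7]
grip_width: 0.0155
t 10.05 tcp [0.5837 0.1015 0.0764] yaw -43.04 phi -28.84 F [-0.2 -0.5 -1.5] M [ 0.14  0.07 -0.02] gw 0.0154 tilt [ 0.002  0.    -1.   ]
ring hole px [254.3 100.7] z depth 0.0879 world [0.6445 0.044  0.0879] tool [ 0.0837  0.0005 -0.0114] area 4797.5
nut px [254.3 100.9] [219, 68, 72, 67, 2577] world@.074 [0.6446 0.044  0.074 ] z 0.0792
dot px [233.7 114.7] 83 D [0.6471 0.0575 0.078 ] dir 76.8 joint deg 89.0 r 0.0135
```

It lifts freely. I'll lift clear, swing back about 60°, then check alignment before dropping.

```bash
python3 -m inch '[{"ax":0,"ay":0,"az":0,"dx":0,"dy":0,"dz":-8,"gripper":0},{"ax":0,"ay":0,"az":0,"dx":0,"dy":0,"dz":-5,"gripper":0},{"ax":0,"ay":0,"az":-0.08,"dx":0.27,"dy":6.75,"dz":0,"gripper":0},{"ax":0,"ay":0,"az":-0.13,"dx":0.72,"dy":10.95,"dz":0,"gripper":0},{"ax":0,"ay":0,"az":-0.13,"dx":0.72,"dy":10.95,"dz":0,"gripper":0},{"ax":0,"ay":0,"az":-0.13,"dx":0.72,"dy":10.95,"dz":0,"gripper":0},{"ax":0,"ay":0,"az":-0.13,"dx":0.72,"dy":10.95,"dz":0,"gripper":0},{"ax":0,"ay":0,"az":-0.13,"dx":0.72,"dy":10.95,"dz":0,"gripper":0}]' && python3 -m inch '[{"ax":0,"ay":0,"az":-0.13,"dx":0.72,"dy":10.95,"dz":0,"gripper":0},{"ax":0,"ay":0,"az":-0.1,"dx":0.42,"dy":8.43,"dz":0,"gripper":0},{"ax":0,"ay":0,"az":-0.07,"dx":0.21,"dy":5.9,"dz":0,"gripper":0},{"ax":0,"ay":0,"az":0,"dx":0,"dy":0,"dz":0,"gripper":0}]'
python3 - <<'E'
from h import *
c,P,o=meas('wrist12')
im=c['img'][10:200,150:360]; cv2.imwrite('pics/w12c.png',cv2.cvtColor(cv2.resize(im,None,fx=3.1,fy=3.1,interpolation=cv2.INTER_CUBIC),cv2.COLOR_RGB2BGR))
E
```

```text
time: 10.85
position: [0.5601, 0.0455, 0.0886]
tool_rot: [1.0, -0.008, 0.0, 0.0]
ft_force: [0.8, 0.7, -1.5]
grip_width: 0.0152
time: 11.25
position: [0.5641, 0.0199, 0.0886]
tool_rot: [0.99, 0.138, 0.001, 0.0]
ft_force: [-0.4, -0.5, -1.5]
grip_width: 0.0154
t 11.3 tcp [0.5638 0.0204 0.0885] yaw 15.85 phi 30.05 F [-0.2  0.5 -2.8] M [ 0.04  0.09 -0.  ] gw 0.0155 tilt [ 0.001 -0.    -1.   ]
ring hole px [254.4 100.3] z depth 0.1015 world [0.6456 0.044  0.1   ] tool [ 0.0851 -0.0003 -0.0114] area 4894.5
nut px [253.  102.5] [220, 72, 67, 62, 2168] world@.074 [0.6447 0.0446 0.074 ] z 0.0791
stud px [252.7 103. ] [237, 87, 32, 33, 792] z 0.0893 world [0.6441 0.0446 0.0893]
dot px [233.4  92.4] 79 D [0.647  0.0574 0.078 ] dir 77.2 joint deg 88.6 r 0.0133
```

View pics/w12c.png

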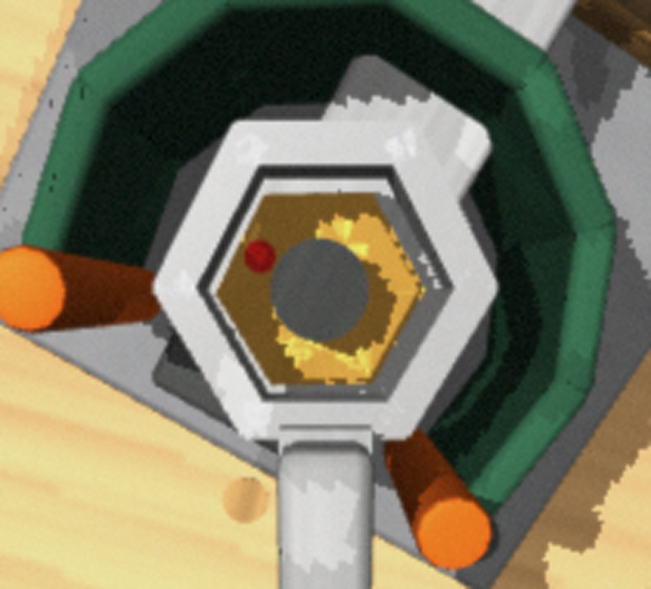

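The crop shows parallel hexagons, with the nut at (320,290) and the ring hole at (325,283). I'll correct by about 1 mm and lower.

```bash
python3 -m inch '[{"ax":0,"ay":0,"az":0,"dx":-1,"dy":-0.7,"dz":3,"gripper":0},{"ax":0,"ay":0,"az":0,"dx":0,"dy":0,"dz":3,"gripper":0},{"ax":0,"ay":0,"az":0,"dx":0,"dy":0,"dz":3,"gripper":0},{"ax":0,"ay":0,"az":0,"dx":0,"dy":0,"dz":3,"gripper":0},{"ax":0,"ay":0,"az":0,"dx":0,"dy":0,"dz":2,"gripper":0},{"ax":0,"ay":0,"az":0,"dx":0,"dy":0,"dz":0,"gripper":0}]'
python3 - <<'E'
from h import *
c,P,o=meas('wrist13')
E
```

```text
time: 11.9
position: [0.5616, 0.0212, 0.0741]
tool_rot: [0.99, 0.139, -0.001, -0.0]
ft_force: [-4.0, -0.2, 4.2]
grip_width: 0.0154
t 11.95 tcp [0.5616 0.0212 0.0742] yaw 15.98 phi 30.18 F [-4.1  0.3  3.1] M [0.05 0.32 0.03] gw 0.0156 tilt [-0.001  0.    -1.   ]
ring hole px [254.3  99. ] z depth 0.0904 world [0.6437 0.0456 0.0857] tool [ 0.0855 -0.0008 -0.0116] area 5294.0
nut px [256.3  98.4] [220, 65, 73, 68, 2617] world@.074 [0.6446 0.0447 0.074 ] z 0.0792
stud px [256.9  98.7] [240, 81, 34, 36, 935] z 0.0893 world [0.6441 0.0443 0.0893]
dot px [234.9  86.7] 97 D [0.647  0.0575 0.078 ] dir 77.0 joint deg 88.8 r 0.0134
```

The ring has caught on the lead-in: 6 N up and pitched up about 3 mm. I'll lift, look, correct and retry.

```bash
python3 -m inch '[{"ax":0,"ay":0,"az":0,"dx":0,"dy":0,"dz":-6,"gripper":0},{"ax":0,"ay":0,"az":0,"dx":0.7,"dy":1,"dz":-6,"gripper":0},{"ax":0,"ay":0,"az":0,"dx":0,"dy":0,"dz":0,"gripper":0},{"ax":0,"ay":0,"az":0,"dx":0,"dy":0,"dz":0,"gripper":0},{"ax":0,"ay":0,"az":0,"dx":0,"dy":0,"dz":0,"gripper":0}]'
python3 - <<'E'
from h import *
c,P,o=meas('wrist14')
im=c['img'][10:200,150:360]; cv2.imwrite('pics/w14c.png',cv2.cvtColor(cv2.resize(im,None,fx=3.1,fy=3.1,interpolation=cv2.INTER_CUBIC),cv2.COLOR_RGB2BGR))
for nm,(u,v) in {'near':(254,146),'far':(254,57),'L':(207,100),'R':(303,100)}.items(): print(nm,np.median(P[v-1:v+2,u-1:u+2,2]).round(4))
E
```

```text
time: 12.45
position: [0.5632, 0.0203, 0.0859]
tool_rot: [0.99, 0.139, -0.0, -0.0]
ft_force: [0.4, 0.0, -2.0]
grip_width: 0.0157
t 12.5 tcp [0.5631 0.0203 0.0858] yaw 15.97 phi 30.17 F [ 0.   0.3 -2.2] M [ 0.04  0.19 -0.02] gw 0.0157 tilt [-0.  0. -1.]
ring hole px [254.3 100.2] z depth 0.1005 world [0.6447 0.0444 0.0973] tool [ 0.0851 -0.0007 -0.0115] area 5007.0
nut px [254.2 101. ] [221, 70, 68, 63, 2229] world@.074 [0.6447 0.0445 0.074 ] z 0.0792
stud px [253.9 101.5] [238, 86, 32, 33, 816] z 0.0893 world [0.6441 0.0446 0.0893]
dot px [234.2  90.6] 82 D [0.647  0.0574 0.078 ] dir 76.9 joint deg 88.9 r 0.0133
near 0.0999
far 0.1009
L 0.1004
R 0.1005
```

View pics/w14c.png

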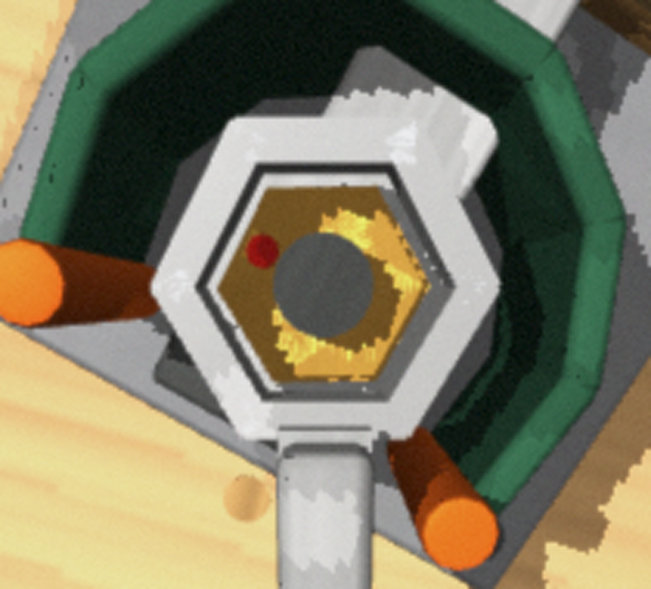

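The ring is now centred within 0.2 mm, with about 1° of pitch. Retrying the drop.

```bash
python3 -m inch '[{"ax":0,"ay":0,"az":0,"dx":0,"dy":0,"dz":3,"gripper":0},{"ax":0,"ay":0,"az":0,"dx":0,"dy":0,"dz":3,"gripper":0},{"ax":0,"ay":0,"az":0,"dx":0,"dy":0,"dz":3,"gripper":0},{"ax":0,"ay":0,"az":0,"dx":0,"dy":0,"dz":2,"gripper":0},{"ax":0,"ay":0,"az":0,"dx":0,"dy":0,"dz":1,"gripper":0},{"ax":0,"ay":0,"az":0,"dx":0,"dy":0,"dz":0,"gripper":0}]'
python3 - <<'E'
from h import *
c,P,o=meas('wrist15')
for nm,(u,v) in {'near':(254,146),'far':(254,57),'L':(207,100),'R':(303,100)}.items(): print(nm,np.median(P[v-1:v+2,u-1:u+2,2]).round(4))
E
```

```text
time: 13.1
position: [0.5631, 0.0203, 0.0738]
tool_rot: [0.99, 0.139, -0.0, -0.0]
ft_force: [0.3, -0.8, -1.9]
grip_width: 0.0152
t 13.15 tcp [0.5632 0.0203 0.0739] yaw 15.97 phi 30.17 F [-0.1  0.2 -1.8] M [-0.    0.14 -0.02] gw 0.0156 tilt [-0.  0. -1.]
ring hole px [254.2 100.3] z depth 0.0883 world [0.6445 0.0446 0.0854] tool [ 0.0849 -0.0009 -0.0115] area 4973.0
nut px [254.  100.4] [218, 67, 73, 68, 2641] world@.074 [0.6447 0.0447 0.074 ] z 0.0792
stud px [254.3 101. ] [238, 84, 34, 35, 928] z 0.0893 world [0.6441 0.0444 0.0893]
dot px [232.7  89.1] 90 D [0.647  0.0574 0.078 ] dir 77.0 joint deg 88.8 r 0.0134
near 0.0876
far 0.0883
L 0.0883
R 0.0882
```

No contact force, and the underside is at about 0.071 around the nut. Seating it.

```bash
python3 -m inch '[{"ax":0,"ay":0,"az":0,"dx":0,"dy":0,"dz":3,"gripper":0},{"ax":0,"ay":0,"az":0,"dx":0,"dy":0,"dz":3,"gripper":0},{"ax":0,"ay":0,"az":0,"dx":0,"dy":0,"dz":2.5,"gripper":0},{"ax":0,"ay":0,"az":0,"dx":0,"dy":0,"dz":1,"gripper":0},{"ax":0,"ay":0,"az":0,"dx":0,"dy":0,"dz":0,"gripper":0}]'
python3 - <<'E'
from h import *
c,P,o=meas('wrist16')
for nm,(u,v) in {'near':(254,146),'far':(254,57),'L':(207,100),'R':(303,100)}.items(): print(nm,np.median(P[v-1:v+2,u-1:u+2,2]).round(4))
E
```

```text
time: 13.65
position: [0.5631, 0.0204, 0.0643]
tool_rot: [0.99, 0.139, -0.0, -0.0]
ft_force: [-0.2, 0.2, -1.4]
grip_width: 0.0152
t 13.7 tcp [0.5632 0.0203 0.0644] yaw 15.97 phi 30.17 F [ 0.3  0.6 -2.8] M [ 0.02  0.13 -0.02] gw 0.0159 tilt [-0.  0. -1.]
ring hole px [254.4 100.4] z depth 0.0788 world [0.6445 0.0444 0.0759] tool [ 0.0848 -0.0008 -0.0115] area 4954.0
nut px [253.9  99.8] [215, 64, 79, 73, 3046] world@.074 [0.6447 0.0448 0.074 ] z 0.0791
stud px [254.3 100.5] [237, 82, 36, 38, 1067] z 0.0893 world [0.6441 0.0444 0.0893]
dot px [231.2  87.7] 107 D [0.6471 0.0575 0.078 ] dir 76.8 joint deg 89.0 r 0.0134
near 0.0782
far 0.0789
L 0.0784
R 0.0793
```

```bash
python3 -m inch '[{"ax":0,"ay":0,"az":0.06,"dx":0.15,"dy":-5.1,"dz":1.2,"gripper":0},{"ax":0,"ay":0,"az":0.12,"dx":0.61,"dy":-10.18,"dz":0,"gripper":0},{"ax":0,"ay":0,"az":0.12,"dx":0.61,"dy":-10.18,"dz":0,"gripper":0},{"ax":0,"ay":0,"az":0.12,"dx":0.61,"dy":-10.18,"dz":0,"gripper":0},{"ax":0,"ay":0,"az":0.12,"dx":0.61,"dy":-10.18,"dz":0,"gripper":0},{"ax":0,"ay":0,"az":0.12,"dx":0.61,"dy":-10.18,"dz":0,"gripper":0},{"ax":0,"ay":0,"az":0.12,"dx":0.61,"dy":-10.18,"dz":0,"gripper":0},{"ax":0,"ay":0,"az":0.12,"dx":0.61,"dy":-10.18,"dz":0,"gripper":0}]'
python3 -m inch '[{"ax":0,"ay":0,"az":0.08,"dx":0.27,"dy":-6.79,"dz":0,"gripper":0},{"ax":0,"ay":0,"az":0.06,"dx":0.15,"dy":-5.1,"dz":0,"gripper":0},{"ax":0,"ay":0,"az":0.0,"dx":0,"dy":0,"dz":0,"gripper":0}]'
python3 - <<'E'
from h import *
c,P,o=meas('wrist17')
for nm,(u,v) in {'near':(254,146),'far':(254,57),'L':(207,100),'R':(303,100)}.items(): print(nm,np.median(P[v-1:v+2,u-1:u+2,2]).round(4))
E
```

```text
time: 14.5
position: [0.5755, 0.0927, 0.0634]
tool_rot: [0.952, -0.307, -0.0, 0.001]
ft_force: [-0.0, -4.6, -1.9]
grip_width: 0.0156
time: 14.8
position: [0.5832, 0.1022, 0.0633]
tool_rot: [0.929, -0.371, -0.0, 0.001]
ft_force: [-1.3, -0.8, -1.6]
grip_width: 0.0153
t 14.85 tcp [0.5832 0.1021 0.0634] yaw -43.52 phi -29.32 F [-1.5 -1.8 -1.2] M [-0.18  0.22  0.03] gw 0.0156 tilt [-0.    -0.001 -1.   ]
ring hole px [254.1 100.5] z depth 0.0781 world [0.6446 0.0442 0.0749] tool [ 0.0844 -0.0003 -0.0115] area 4956.0
nut px [254.3 100.3] [216, 63, 78, 76, 3056] world@.074 [0.6446 0.0441 0.074 ] z 0.0791
dot px [230.5  90.8] 101 D [0.6562 0.0498 0.078 ] dir 23.7 joint deg 142.1 r 0.0133
near 0.0778
far 0.0788
L 0.0775
R 0.0778
```

The joint is at about 142° and the stop is at 149°. I'll go on in small steps, watching forces.

```bash
python3 -m inch '[{"ax":0,"ay":0,"az":0.05,"dx":0.11,"dy":-4.25,"dz":0,"gripper":0},{"ax":0,"ay":0,"az":0.05,"dx":0.11,"dy":-4.25,"dz":0,"gripper":0},{"ax":0,"ay":0,"az":0.0,"dx":0,"dy":0,"dz":0,"gripper":0}]'
python3 - <<'E'
from h import *
c,P,o=meas('wrist18')
E
python3 -m inch '[{"ax":0,"ay":0,"az":0.03,"dx":0.04,"dy":-2.55,"dz":0,"gripper":0},{"ax":0,"ay":0,"az":0.0,"dx":0,"dy":0,"dz":0,"gripper":0}]'
python3 - <<'E'
from h import *
c,P,o=meas('wrist19')
E
```

```text
time: 15.15
position: [0.5892, 0.1079, 0.0634]
tool_rot: [0.909, -0.417, -0.0, 0.0]
ft_force: [-0.8, -1.8, -1.1]
grip_width: 0.0153
t 15.2 tcp [0.5892 0.1079 0.0633] yaw -49.24 phi -35.04 F [-0.6 -1.8 -1. ] M [-0.26  0.34  0.05] gw 0.0156 tilt [-0. -0. -1.]
ring hole px [254.3 100.7] z depth 0.0781 world [0.6443 0.0441 0.0748] tool [ 0.0843 -0.     -0.0115] area 5013.5
nut px [254.  100.2] [216, 63, 78, 76, 3010] world@.074 [0.6446 0.044  0.074 ] z 0.0792
dot px [230.1  90.7] 105 D [0.6567 0.0485 0.078 ] dir 18.0 joint deg 147.8 r 0.0134
time: 15.4
position: [0.5907, 0.1092, 0.0633]
tool_rot: [0.903, -0.43, -0.0, 0.001]
ft_force: [-2.7, -4.0, -1.1]
grip_width: 0.0154
t 15.45 tcp [0.5907 0.1092 0.0632] yaw -50.93 phi -36.73 F [-2.1 -4.3 -0.5] M [-0.51  0.5   0.26] gw 0.0158 tilt [-0.001 -0.001 -1.   ]
ring hole px [253.3 100.5] z depth 0.0781 world [0.6444 0.0441 0.0747] tool [ 0.0844 -0.0006 -0.0115] area 5041.0
nut px [253.1 100.2] [215, 63, 78, 76, 3031] world@.074 [0.6446 0.044  0.074 ] z 0.0791
dot px [229.1  91.1] 100 D [0.6567 0.0483 0.078 ] dir 17.3 joint deg 148.5 r 0.0133
```

Forces are rising at joint ≈148.5°, so the stop is near. I'll push a little harder to be sure.

```bash
python3 -m inch '[{"ax":0,"ay":0,"az":0.025,"dx":0.03,"dy":-2.1,"dz":0,"gripper":0},{"ax":0,"ay":0,"az":0.0,"dx":0,"dy":0,"dz":0,"gripper":0}]'
python3 - <<'E'
from h import *
c,P,o=meas('wrist20')
im=c['img'][10:200,150:360]; cv2.imwrite('pics/w20c.png',cv2.cvtColor(cv2.resize(im,None,fx=3.1,fy=3.1,interpolation=cv2.INTER_CUBIC),cv2.COLOR_RGB2BGR))
E
python3 -m inch '[{"ax":0,"ay":0,"az":0.02,"dx":0.02,"dy":-1.7,"dz":0,"gripper":0},{"ax":0,"ay":0,"az":0.0,"dx":0,"dy":0,"dz":0,"gripper":0}]'
python3 - <<'E'
from h import *
c,P,o=meas('wrist21')
E
```

```text
time: 15.65
position: [0.5918, 0.1102, 0.0631]
tool_rot: [0.898, -0.441, -0.001, 0.002]
ft_force: [-3.9, -4.7, 0.2]
grip_width: 0.0157
t 15.7 tcp [0.5918 0.1102 0.0631] yaw -52.32 phi -38.12 F [-2.9 -4.8 -0.9] M [-0.88  0.63  0.53] gw 0.0158 tilt [-0.003 -0.002 -1.   ]
ring hole px [251.9 100.4] z depth 0.0781 world [0.6444 0.0441 0.0746] tool [ 0.0845 -0.0013 -0.0115] area 5076.0
nut px [251.8 100.1] [214, 63, 77, 76, 3026] world@.074 [0.6446 0.044  0.074 ] z 0.0791
dot px [227.8  91.4] 102 D [0.6567 0.0482 0.078 ] dir 16.6 joint deg 149.2 r 0.0133
time: 15.9
position: [0.5926, 0.1108, 0.063]
tool_rot: [0.893, -0.449, -0.001, 0.002]
ft_force: [-3.3, -7.1, -0.3]
grip_width: 0.0157
t 15.95 tcp [0.5926 0.1108 0.0631] yaw -53.4 phi -39.2 F [-4.5 -5.8 -1. ] M [-0.98  0.8   0.68] gw 0.0156 tilt [-0.004 -0.003 -1.   ]
ring hole px [251.  100.3] z depth 0.0781 world [0.6444 0.044  0.0746] tool [ 0.0845 -0.0017 -0.0115] area 5084.5
nut px [250.8 100.1] [213, 63, 77, 76, 3027] world@.074 [0.6446 0.044  0.074 ] z 0.0792
dot px [226.7  91.8] 101 D [0.6567 0.0481 0.078 ] dir 16.4 joint deg 149.4 r 0.0133
```

View pics/w20c.png

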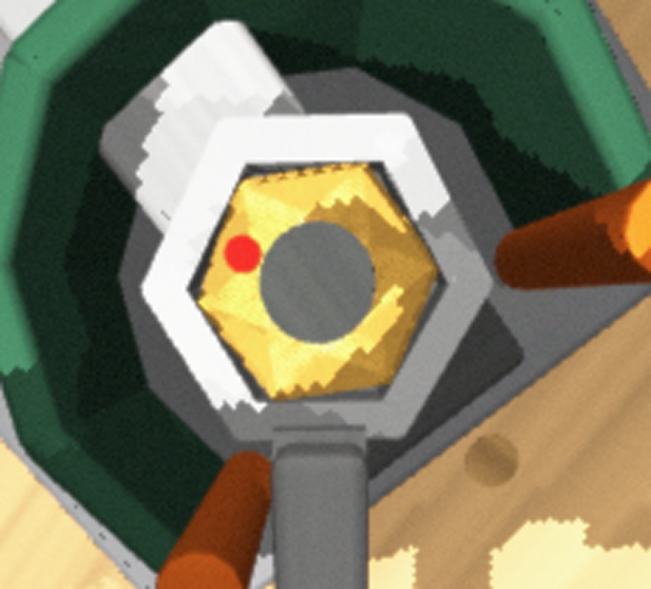

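The tool turned 2.5° more while the dot held at 149.2–149.4° (2.60 rad). The reaction torque about the nut is roughly 1.3 N·m, well above the 0.5 N·m friction, and the handle is still short of the pillar. So the nut is on its stop. I'll ease back, then lift.

```bash
python3 -m inch '[{"ax":0,"ay":0,"az":-0.06,"dx":0.15,"dy":5.1,"dz":0,"gripper":0},{"ax":0,"ay":0,"az":-0.06,"dx":0.15,"dy":5.1,"dz":0,"gripper":0},{"ax":0,"ay":0,"az":-0.04,"dx":0.07,"dy":3.4,"dz":0,"gripper":0},{"ax":0,"ay":0,"az":0,"dx":0,"dy":0,"dz":0,"gripper":0},{"ax":0,"ay":0,"az":0,"dx":0,"dy":0,"dz":0,"gripper":0}]'
python3 - <<'E'
from h import *
c,P,o=meas('wrist22')
im=c['img'][10:200,150:360]; cv2.imwrite('pics/w22c.png',cv2.cvtColor(cv2.resize(im,None,fx=3.1,fy=3.1,interpolation=cv2.INTER_CUBIC),cv2.COLOR_RGB2BGR))
E
```

```text
time: 16.45
position: [0.5849, 0.1037, 0.0635]
tool_rot: [0.925, -0.379, 0.001, -0.001]
ft_force: [0.0, -0.1, -0.7]
grip_width: 0.0156
t 16.5 tcp [0.5849 0.1037 0.0635] yaw -44.54 phi -30.34 F [ 0.2  0.4 -1.7] M [ 0.09  0.1  -0.03] gw 0.0156 tilt [ 0.001  0.001 -1.   ]
ring hole px [254.4 100.4] z depth 0.0781 world [0.6451 0.0445 0.075 ] tool [ 0.0845 -0.0001 -0.0115] area 4970.5
nut px [255.7 100.4] [217, 64, 79, 74, 3067] world@.074 [0.6447 0.044  0.074 ] z 0.0792
dot px [233.   88.6] 105 D [0.6568 0.0483 0.078 ] dir 16.8 joint deg 149.0 r 0.0133
```

View pics/w22c.png

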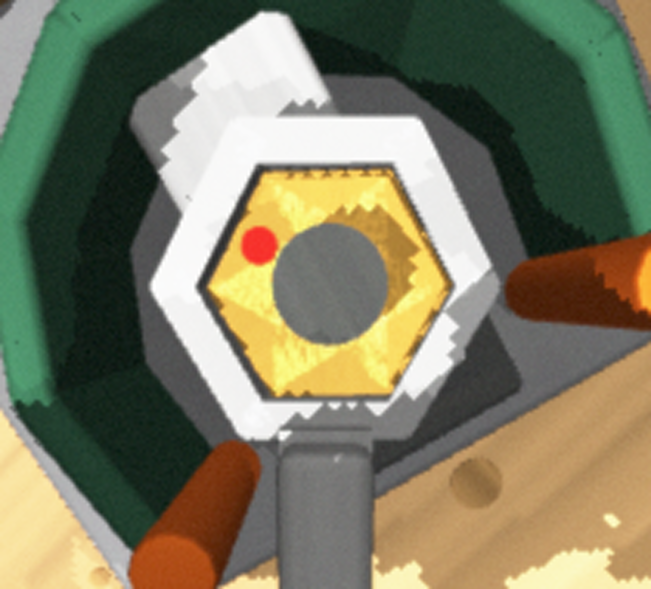

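The ring is loose on the nut, with the dot at (259,245), joint 149.0° and forces near zero. I'll centre it slightly and lift off.

```bash
python3 -m inch '[{"ax":0,"ay":0,"az":0,"dx":-0.1,"dy":0.5,"dz":0,"gripper":0},{"ax":0,"ay":0,"az":0,"dx":0,"dy":0,"dz":-4,"gripper":0},{"ax":0,"ay":0,"az":0,"dx":0,"dy":0,"dz":-8,"gripper":0},{"ax":0,"ay":0,"az":0,"dx":0,"dy":0,"dz":-14,"gripper":0},{"ax":0,"ay":0,"az":0,"dx":0,"dy":0,"dz":-16,"gripper":0},{"ax":0,"ay":0,"az":0,"dx":0,"dy":0,"dz":-10,"gripper":0},{"ax":0,"ay":0,"az":0,"dx":0,"dy":0,"dz":0,"gripper":0}]'
python3 - <<'E'
from h import *
c,P,o=meas('wrist23')
im=c['img'][10:200,150:360]; cv2.imwrite('pics/w23c.png',cv2.cvtColor(cv2.resize(im,None,fx=3.1,fy=3.1,interpolation=cv2.INTER_CUBIC),cv2.COLOR_RGB2BGR))
E
```

```text
time: 17.2
position: [0.5854, 0.103, 0.1179]
tool_rot: [0.926, -0.378, 0.002, -0.001]
ft_force: [-0.0, 0.8, -1.8]
grip_width: 0.0153
t 17.25 tcp [0.5846 0.103  0.1167] yaw -44.47 phi -30.27 F [-0.   0.4 -3.4] M [0.1  0.14 0.02] gw 0.0152 tilt [ 0.003 -0.    -1.   ]
ring hole px [254.  100.4] z depth 0.1327 world [0.6459 0.0441 0.1282] tool [ 0.085  -0.0009 -0.0113] area 4933.0
nut px [255.9 104.1] [228, 78, 57, 53, 1614] world@.074 [0.6443 0.0441 0.074 ] z 0.0792
stud px [254.6 105. ] [243, 91, 26, 28, 519] z 0.0893 world [0.6443 0.0452 0.0893]
dot px [239.4  95.3] 53 D [0.6565 0.0483 0.078 ] dir 17.2 joint deg 148.6 r 0.0131
```

View pics/w23c.png

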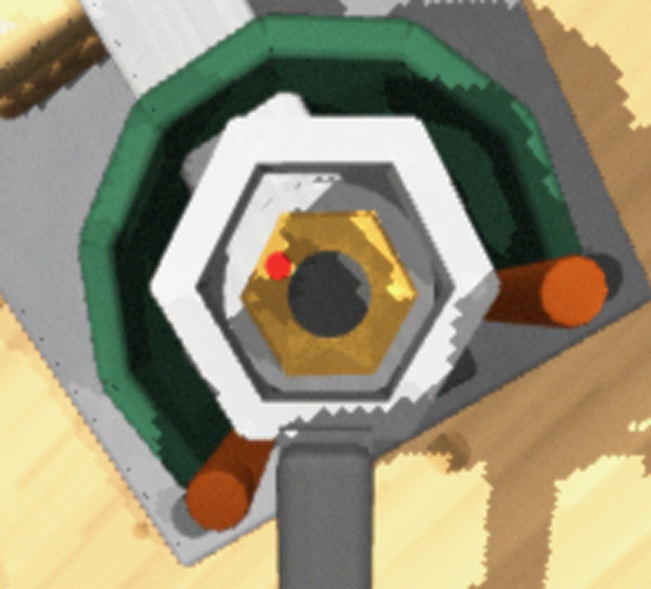

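The ring is off and clear, and the nut reads 148.6–149° (dot at (278,266)). I'll travel to the mat.

```bash
python3 -m inch '[{"ax":0,"ay":0,"az":0,"dx":-17,"dy":-8,"dz":0,"gripper":0},{"ax":0,"ay":0,"az":0,"dx":-33,"dy":-15,"dz":0,"gripper":0},{"ax":0,"ay":0,"az":0,"dx":-37,"dy":-17,"dz":0,"gripper":0},{"ax":0,"ay":0,"az":0,"dx":-37,"dy":-17,"dz":0,"gripper":0},{"ax":0,"ay":0,"az":0,"dx":-37,"dy":-17,"dz":0,"gripper":0},{"ax":0,"ay":0,"az":-0.06,"dx":-26,"dy":-12,"dz":0,"gripper":0},{"ax":0,"ay":0,"az":-0.12,"dx":-11,"dy":-5,"dz":0,"gripper":0},{"ax":0,"ay":0,"az":-0.13,"dx":0,"dy":0,"dz":0,"gripper":0}]'
python3 -m inch '[{"ax":0,"ay":0,"az":-0.13,"dx":0,"dy":0,"dz":0,"gripper":0},{"ax":0,"ay":0,"az":-0.12,"dx":0,"dy":0,"dz":0,"gripper":0},{"ax":0,"ay":0,"az":-0.068,"dx":0,"dy":0,"dz":15,"gripper":0},{"ax":0,"ay":0,"az":0,"dx":0,"dy":0,"dz":30,"gripper":0},{"ax":0,"ay":0,"az":0,"dx":0,"dy":0,"dz":25,"gripper":0},{"ax":0,"ay":0,"az":0,"dx":0,"dy":0,"dz":10,"gripper":0},{"ax":0,"ay":0,"az":0,"dx":0,"dy":0,"dz":0,"gripper":0}]'
python3 - <<'E'
from h import *
for n in ['wrist','scene','side']:
    c=cam(n); save(c,n+'24')
o=robot.get_obs(); Rm=R.from_quat(o['tool_rot']).as_matrix(); print(o['time'],o['position'],np.degrees(np.arctan2(Rm[1,0],Rm[0,0])),o['ft_force'])
E
```

```text
time: 18.05
position: [0.5036, 0.3082, 0.1145]
tool_rot: [0.974, -0.227, -0.001, 0.0]
ft_force: [0.3, -0.8, -2.6]
grip_width: 0.0153
time: 18.75
position: [0.5041, 0.3058, 0.0334]
tool_rot: [0.997, -0.074, -0.002, 0.001]
ft_force: [-0.1, -0.6, -1.9]
grip_width: 0.0154
18.9 [0.50650094 0.30669634 0.03623711] -8.489207231828114 [ 0.69771221  1.75438228 -2.63245464]
```

View pics/wrist24.png

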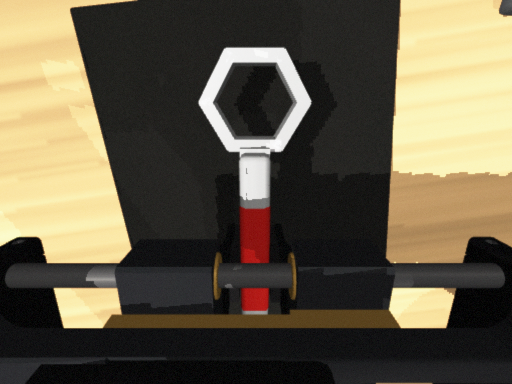

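View pics/scene24.png

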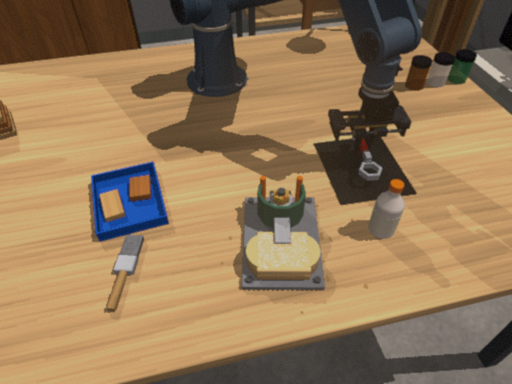

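The spanner is over the middle of the mat, with the ring at (255,100) inside the mat edges. Lowering.

```bash
python3 -m inch '[{"ax":0,"ay":0,"az":0,"dx":0,"dy":0,"dz":10,"gripper":0},{"ax":0,"ay":0,"az":0,"dx":0,"dy":0,"dz":8,"gripper":0},{"ax":0,"ay":0,"az":0,"dx":0,"dy":0,"dz":4,"gripper":0},{"ax":0,"ay":0,"az":0,"dx":0,"dy":0,"dz":0,"gripper":0},{"ax":0,"ay":0,"az":0,"dx":0,"dy":0,"dz":0,"gripper":0}]'
python3 -c "
from h import *
o=robot.get_obs(); print(o['time'],o['position'],o['ft_force'])"
```

```text
time: 19.4
position: [0.5056, 0.3063, 0.0132]
tool_rot: [0.997, -0.074, -0.0, 0.0]
ft_force: [-0.2, 0.0, -1.7]
grip_width: 0.0157
19.4 [0.50558914 0.30634899 0.01318144] [-0.2251963   0.03046601 -1.65061133]
```

```bash
python3 -m inch '[{"ax":0,"ay":0,"az":0,"dx":0,"dy":0,"dz":1.5,"gripper":0},{"ax":0,"ay":0,"az":0,"dx":0,"dy":0,"dz":1.5,"gripper":0},{"ax":0,"ay":0,"az":0,"dx":0,"dy":0,"dz":0.8,"gripper":0},{"ax":0,"ay":0,"az":0,"dx":0,"dy":0,"dz":0,"gripper":0}]'
python3 -c "
from h import *
o=robot.get_obs(); print(o['time'],o['position'],o['ft_force'],o['moment'])
c=cam('wrist'); save(c,'wrist25')
for nm,(u,v) in {'near':(254,146),'far':(254,57),'L':(207,100),'R':(303,100)}.items(): print(nm,dpt(c,u,v)[2].round(4))
"
```

```text
time: 19.8
position: [0.5057, 0.3064, 0.0096]
tool_rot: [0.997, -0.074, 0.0, -0.0]
ft_force: [0.9, -0.6, -1.9]
grip_width: 0.0152
19.8 [0.50570916 0.30637201 0.00961888] [ 0.94794421 -0.63754659 -1.86417558] [-0.00134028  0.19947422 -0.01954631]
near 0.0244
far 0.0238
L 0.0243
R 0.0235
```

```bash
python3 -m inch '[{"ax":0,"ay":0,"az":0,"dx":0,"dy":0,"dz":1,"gripper":0},{"ax":0,"ay":0,"az":0,"dx":0,"dy":0,"dz":0.7,"gripper":0},{"ax":0,"ay":0,"az":0,"dx":0,"dy":0,"dz":0,"gripper":0}]'
python3 -c "
from h import *
o=robot.get_obs(); print(o['time'],o['position'],o['ft_force'],o['moment'])
c=cam('wrist'); save(c,'wrist26')
for nm,(u,v) in {'near':(254,146),'far':(254,57),'L':(207,100),'R':(303,100)}.items(): print(nm,dpt(c,u,v)[2].round(4))
"
```

```text
time: 20.15
position: [0.5061, 0.3064, 0.0085]
tool_rot: [0.997, -0.074, 0.0, -0.0]
ft_force: [0.1, -0.9, 4.9]
grip_width: 0.0154
20.15 [0.50606279 0.30642005 0.00854085] [ 0.11248654 -0.92717277  4.921875  ] [-0.0108004   0.47653823  0.08091167]
near 0.0201
far 0.0229
L 0.0211
R 0.023
```

Contact (+7 N), so the spanner is down. Opening.

```bash
python3 -m inch '[{"ax":0,"ay":0,"az":0,"dx":0,"dy":0,"dz":0,"gripper":20},{"ax":0,"ay":0,"az":0,"dx":0,"dy":0,"dz":0,"gripper":50},{"ax":0,"ay":0,"az":0,"dx":0,"dy":0,"dz":0,"gripper":80},{"ax":0,"ay":0,"az":0,"dx":0,"dy":0,"dz":0,"gripper":80},{"ax":0,"ay":0,"az":0,"dx":0,"dy":0,"dz":0,"gripper":80},{"ax":0,"ay":0,"az":0,"dx":0,"dy":0,"dz":0,"gripper":80}]'
```

```text
time: 20.8
position: [0.5056, 0.3064, 0.0077]
tool_rot: [0.997, -0.074, -0.0, 0.0]
ft_force: [-0.2, 0.2, -0.5]
grip_width: 0.0494
```

```bash
python3 -m inch '[{"ax":0,"ay":0,"az":0,"dx":0,"dy":0,"dz":0,"gripper":80},{"ax":0,"ay":0,"az":0,"dx":0,"dy":0,"dz":-10,"gripper":80},{"ax":0,"ay":0,"az":0,"dx":0,"dy":0,"dz":-30,"gripper":80},{"ax":0,"ay":0,"az":0,"dx":0,"dy":0,"dz":-45,"gripper":80},{"ax":0,"ay":0,"az":0,"dx":0,"dy":0,"dz":-45,"gripper":80},{"ax":0,"ay":0,"az":0,"dx":0,"dy":0,"dz":-45,"gripper":80},{"ax":0,"ay":0,"az":0,"dx":0,"dy":0,"dz":-25,"gripper":80},{"ax":0,"ay":0,"az":0,"dx":0,"dy":0,"dz":0,"gripper":80}]'
python3 - <<'E'
from h import *
for n in ['wrist','scene','side']:
    c=cam(n); save(c,n+'27')
    if n=='wrist':
        for k,(u,v) in {'a':(254,108)}.items(): pass
        im=c['img']; r=(150,20,360,240)
        w=mask(c,(0,0,90),(180,70,255),r); cn,h=cv2.findContours(w,cv2.RETR_CCOMP,cv2.CHAIN_APPROX_NONE)
        ks=[k for i,k in enumerate(cn) if h[0][i][3]>=0 and cv2.contourArea(k)>200]; k=max(ks,key=cv2.contourArea); hc=hexc(k); print('ring',plane(c,*hc,.02))
        ce,s,m=big(mask(c,(0,130,80),(6,255,255),r)); ys,xs=np.where(m>0); print('sleeve',plane(c,*ce,.036),'z',np.percentile([dpt(c,x,y)[2] for x,y in zip(xs,ys)],[5,50,95]))
        # height profile ring near/far
        for du,dv in [(-16,0),(16,0),(0,-16)]: 
            print('ringtop z',dpt(c,hc[0]+du,hc[1]+dv)[2])
    if n=='scene':
        im=c['img'][125:300,230:420]; cv2.imwrite('pics/sc27.png',cv2.cvtColor(cv2.resize(im,None,fx=4,fy=3.4,interpolation=cv2.INTER_CUBIC),cv2.COLOR_RGB2BGR))
o=robot.get_obs(); print(o['time'],o['position'],o['ft_force'],o['q'])
E
```

```text
time: 21.6
position: [0.5084, 0.3075, 0.2135]
tool_rot: [0.997, -0.074, 0.005, -0.002]
ft_force: [0.7, 0.2, -0.3]
grip_width: 0.0696
ring [0.58913357 0.29474213 0.02      ]
sleeve [0.50563717 0.30723719 0.036     ] z [0.03280397 0.03745379 0.03886606]
ringtop z 0.004384260699363429
ringtop z 0.005607735044939666
ringtop z 0.021473319623346754
21.75 [0.50471055 0.30599765 0.20741066] [-0.07948261  0.64943624  0.02331814] [ 3.55858566e-01  4.98779939e-01  1.53720889e+00 -4.60134355e-05
  1.10713082e+00  2.07484773e+00]
```

View pics/wrist27.png

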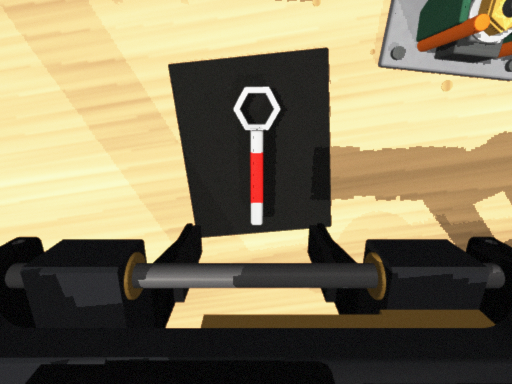

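View pics/sc27.png

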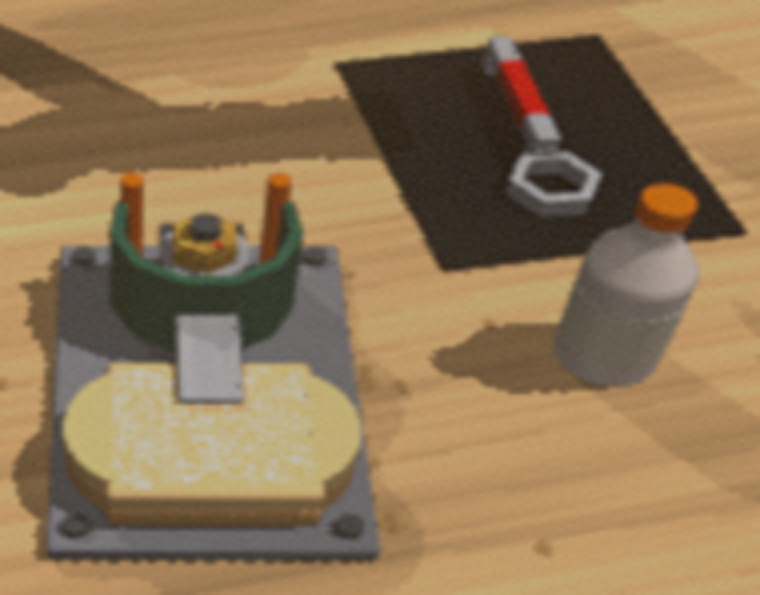

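View pics/side27.png

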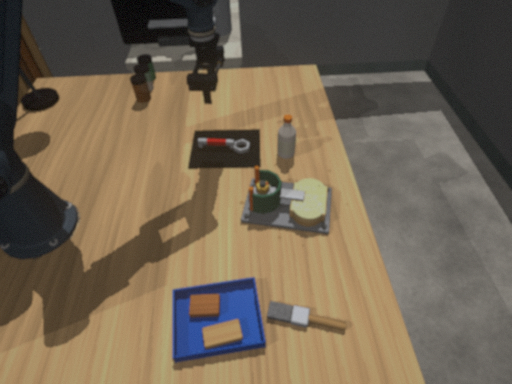

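The spanner lies flat on the mat where it started: ring at (0.589, 0.295), sleeve top 0.037 as at the start. The bystanders look unmoved and the gripper is clear. I'll let it settle, then hand in.

```bash
python3 -m inch '[{"ax":0,"ay":0,"az":0,"dx":0,"dy":0,"dz":0,"gripper":80},{"ax":0,"ay":0,"az":0,"dx":0,"dy":0,"dz":0,"gripper":80},{"ax":0,"ay":0,"az":0,"dx":0,"dy":0,"dz":0,"gripper":80}]'
python3 -c "
from h import *
print(robot.hand_in())"
```

```text
time: 22.05
position: [0.5051, 0.3061, 0.2066]
tool_rot: [0.997, -0.074, -0.001, 0.001]
ft_force: [-0.1, -0.3, -1.2]
grip_width: 0.0699
the job is handed in; nothing more can be done
None
```

The nut is tight against its stop and the spanner is lying flat back on the mat. I handed the job in at about 22 s of the 69 s allowed.

- **Tightening:** I turned the nut with the ring spanner in two strokes, from about 0.37 rad to about 2.60 rad. The second drop first caught on the nut's lead-in at about 6 N. I lifted, re-centred by about 1 mm, and it went on cleanly.
- **Stop check:** At the end the tool turned about 2.5° further while the red dot moved only 0.9°, within about 0.5° of the 149° stop. I estimate a reaction of about 1.3 N·m about the nut, against 0.5 N·m of friction, and the handle was still a few degrees short of the pillar. After lifting off, the nut read 148.6–149.0° (2.6 rad is 149.0°), so the readings differ by about 0.4°.
- **Spanner:** It lies within about 2 mm of where it started, ring at (0.589, 0.295), with the sleeve top at the same height as before. The gripper is open and about 20 cm above it.
- **Bystanders:** The offcuts, bottle and brush look unmoved in the final scene and side pictures. I checked these by eye and did not measure them.

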